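Reach a lost filter basket out from under the espresso machine

TASK

The small filter basket has slid under the espresso machine. Take the reacher by its grip, squeeze its trigger so that the jaws close on the basket where it lies, bring it out in the jaws and set it down gently, right way up, flat in the parts tray; then stand the reacher flat on its sole on the open counter and let go. Do not touch the basket with the gripper's fingers, and leave the other bar things where they are.

Things in the scene. Friction and masses are not known exactly. Their poses are not given: they have to be found in the camera images.
- reacher: Short reacher (pick-up tool; grey, black tube head, orange trigger and jaws), 0.3 kg, standing on its flat sole on the counter, grip up. Origin in the sole's plane right below point reacher_grip; x along the tube to the jaws, y left, z up. Housing x -25 to 85 mm, 46 wide, 36 high; then an 18 mm tube, 23 mm up. Centre of mass 45 mm ahead of the origin, 32 mm up.
- reacher_grip (a point): Mid-point between the back of the grip bar and the front of the trigger bar (trigger out), 100 mm above the sole; axes as reacher. Both bars (24 to 28 mm wide, 68 mm long beside this point) lean back 30 degrees, along (-0.5, 0, 0.866). Pinch them together along (0.866, 0, 0.5): 60 mm over both with the trigger out, 46 when the jaws meet the small basket, 40 fully home.
- trigger (a joint): Squeeze of the orange trigger, the front bar: 0 (out, jaws open) to 0.020 m (home). Spring: 5 N at 0, plus 0.35 N per mm. Both jaws turn in, 0.0214 rad per mm. Pinched to 55-58 mm (6-7 N) the reacher is carried with its jaws open; 20-25 N holds the basket firmly. The grip bar is fixed to the reacher, so closing fingers evenly shifts the reacher forwards and up by half of the squeeze.
- reacher_jaws (a point): Point between the jaw pads where a round 44 mm thing is centred as they close: 262 mm ahead of the reacher's origin, 9.5 mm above its sole; axes as reacher. Shallow V pads 40 mm long, 3 to 16 mm above the sole, close level from both sides. Open: 84 mm between the front tips, which reach 20 mm past this point; 112 mm over the outsides. Jaw arms are 11 to 20 mm up, the head (44 wide, 60 to 96 mm behind) 14 to 34 mm.
- basket_center (a point): Centre, half-way up, of the small steel filter basket: round cup 44 mm across, 24 mm high overall, with a flange 58 mm across and 4 mm thick round its open top; about 50 g. It stands right way up (z up) on the counter under the machine, 45 to 70 mm in from the front edge.
- machine_edge (a point): Middle of the lower front edge of the fixed white espresso machine, 400 mm wide, 510 deep, 470 high (cups on top), on four legs. The gap under it is 95 mm high. x points level back under the machine, y level along the edge, z up; front legs (46 mm across at the foot) at x = 50, y = -175 and 175 mm. Over the drip tray (first 100 mm in) it is 155 mm high, then 470.
- tray: Shallow aluminium parts tray, fixed, 170 mm (x) by 270 mm (y), rim 10 mm high, floor and walls 3 mm thick; origin under its centre on the counter, z up. The shower screen and the larger basket lie in its +y end.
- tray_spot (a point): Middle of the free part of the tray, on its floor: 40 mm towards -y from the tray's centre, 3 mm above the counter; axes as tray. Free of things for 75 mm around.
- jaw_left: Left jaw of the reacher, on its +y side; origin at its hinge, 72 mm behind and 14 mm beside point reacher_jaws.
- jaw_right: Right jaw of the reacher, on its -y side; origin at its hinge, 72 mm behind and 14 mm beside point reacher_jaws.
- screen: Bystander: steel shower screen, a disc 56 mm across and 8 mm thick, lying in the tray; origin at its underside.
- big_basket_center (a point): Bystander: centre of the larger filter basket, 53 mm cup, 58 mm flange, 28 mm high, standing in the tray beside the screen.
- portafilter: Bystander: portafilter, steel head 68 mm across and 34 mm high, black handle 170 mm to its own -x, lying on the counter; origin under the head.
- tamper: Bystander: wooden tamper 58 mm across, 88 mm high; origin under its base.
- shot_glass: Bystander: clear shot glass 48 mm across, 55 mm high; origin under it.
- milk_jug: Bystander: steel milk jug 84 mm across, 100 mm high; origin under it.
- cup: Bystander: black cup 80 mm across, 62 mm high; origin under it.
Not all that is in view belongs to the job. Leave any green or yellow look-alike of the part that bears basket_center alone.

How it is judged:
By the outcome, as a careful person would: the job done as asked, in the order asked, and still so for the second after the job is handed in, with the robot touching nothing.
It also fails if it takes over 64 s, if anything falls off the work surface, if the arm or the gripper's body presses on something with over 40 N, if the wrist force passes 120 N, or if a joint passes its speed limit or range.

ROBOT

A 7-joint arm with a two-finger parallel gripper is mounted at the origin on the work surface. World frame = base frame: x ahead of the robot, y to its left, z up, the work surface at z = 0. Lengths are in m, angles in rad, forces in N, time in s.
With the tool pointing down it reaches from about 0.4 to 0.85 m from the base axis. Payload 4.5 kg.
Tool frame: the origin (TCP) lies on the centre line of the jaws, within the pads' length; the fingertips stand r.tcp_to_tips ahead of it and the grasp point (between the pads) lies 11 mm behind it (r.tcp_to_tips is the distance from the TCP to the fingertips, in m); y points along the fingers, x is the direction in which the jaws open and shut, and the axes are right-handed (so a half turn about y gives the same grasp; the last joint's range is limited). The gripper opens to 88 mm and grips with 3 to 60 N. Pads are 18 mm wide; open, the fingers measure 123 mm over their backs; the gripper's body (75 mm by 187 mm) begins 45 mm behind the grasp point.
Start: joints at [1.242, 0.689, -0.195, 1.565, 0.157, 0.902, -0.215], TCP at [0.222, -0.584, 0.211] pointing down, gripper open.
Joint ranges: [-3.01, 3.01], [-0.46, 2.08], [-1.47, 1.51], [0.13, 2.56], [-1, 4.14], [0.04, 2.09], [-2.66, 2.66]. Speed limits (rad/s): [2.57, 2.57, 3.14, 3.14, 3.14, 3.14, 3.14].

INTERFACE

Orientations are given as a unit quaternion [x, y, z, w].
In Python, from plant import r gives the robot as it stands. The module is installed in compiled form; this text tells all that it offers.
- The arm moves only by the shell command python3 -m inch 'ROWS' [OPENING] [FORCE]. ROWS is text: rows parted by semicolons, each of 4 numbers parted by spaces: the shift along the tool's x, y, z in mm, then the turn about the tool's y in degrees. In form: x y z spin; .... A call has 1 to 10 rows; each row is the pose to reach, as a shift and turn from the pose commanded when the call began, along the tool's axes at that moment; what a row does not reach only later rows make up. A row lasts 1/10 s, in which the tool goes at most 50 mm and 8.59 degrees, less where a joint would pass 70% of its speed; a pose out of reach is approached as far as the arm can. A call with a gripper value outside its range is refused whole. OPENING is the gripper command: -1 is shut, 1 is fully open, values between are in proportion, set as the call begins (- or left out, the last holds). The fingers move at their own pace and stop on an object; FORCE is the grip in N (left out, the last holds). Time passes only in rows, so rows that repeat a pose let the fingers close. It gives the time, the measured TCP pose, the force and the opening at its end, in the units of the state.
- r.get_state(): the state, without advancing time (a new reading comes with each control period).
- r.snapshot(name): name is "side" or "top"; returns a dict with "frame" (420x560x3 uint8, red, green, blue), "intrinsics" (3x3 intrinsics, pixels), "R" (3x3) and "t" (3): a world point X has camera coordinates R X + t. Camera axes: x right, y down, z forward; pixel columns grow to the right and rows downward; lengths in m; the calibration is good to about 2 mm. A picture is of the moment at which its call begins. There is no depth.
- r.finish_job(): hands the job in, once; it reports no verdict.
Trained networks look in the newest picture that a camera, given by its name, has taken for a name from the list of things; names that differ only in an ending like _2 or _b are one class to them, and where a whole thing is asked for, a point or a joint stands for the part that bears it (a point fixed in the world has none). Each returns a list of dicts, best first, with "p" (0 to 1); they miss things now and then, are a little off and sometimes report something else, mostly with a low value. They report only what shows in the picture. A call takes as long as a camera call. They do not tell look-alikes from the thing itself.
- r.trace(camera, name): "region" (420x560 bool, what is visible of it) and "centre" ([row, column] in pixels, amid what is visible of it).
- r.tip_of(camera, name): "centre" ([row, column] in pixels: a listed point, or the origin of a listed thing).
The state is a dict: "clock": time; "q": joint angles; "qd": joint speeds; "joint_torque": joint torques, N m; "tool_pos": TCP position; "eef_rot": TCP orientation; "contact_force": force on the tool from outside, world axes, zero at the start; "moment": the same for the moment, N m; "opening": opening from 0.0 (shut) to 1.0 (fully open).
Only numpy, scipy, OpenCV 4.12 (cv2) and the standard library are available. Lean on these libraries where they do the work, as an engineer would, in place of code of your own. Each camera call takes 0.05 s, during which the arm holds its last target.

## Working session

There is one attempt and no reset: what is moved stays moved. The work goes in short steps, Python scripts to look and compute and a shell command to move; the robot and the scene stay as the last step left them, time stands still between calls to the robot, and variables do not carry over. Pictures are saved under pics/ and viewed, and the job is handed in when it is done.

```bash
mkdir -p pics; ls; cat > h.py <<'E'
import numpy as np, cv2
from plant import r
from scipy.spatial.transform import Rotation as Rt
def snap(n,f=None):
    s=r.snapshot(n)
    if f: cv2.imwrite('pics/'+f,s['frame'][:,:,::-1])
    return s
def ray(s,rc):
    K=s['intrinsics'];d=np.linalg.inv(K)@[rc[1],rc[0],1]
    R=np.array(s['R']);return -R.T@s['t'],R.T@d
def onz(s,rc,z):
    o,d=ray(s,rc);return o+d*(z-o[2])/d[2]
def proj(s,X):
    c=s['R']@np.array(X)+s['t'];p=s['intrinsics']@c;return p[1]/p[2],p[0]/p[2]
def tri(a,ra,b,rb):
    o1,d1=ray(a,ra);o2,d2=ray(b,rb);d1/=np.linalg.norm(d1);d2/=np.linalg.norm(d2)
    A=np.array([d1,-d2]).T;t=np.linalg.lstsq(A,o2-o1,rcond=None)[0]
    p,q=o1+t[0]*d1,o2+t[1]*d2;return (p+q)/2,np.linalg.norm(p-q)
E
python3 - <<'E'
from h import *
np.set_printoptions(precision=4,suppress=True)
st=r.get_state();print(st['clock'],st['tool_pos'],st['eef_rot'],st['opening'],r.tcp_to_tips,st['contact_force'])
S={n:snap(n,n+'0.png') for n in('side','top')}
for n in S:
    s=S[n];print(n,s['intrinsics'],-s['R'].T@s['t'])
    for k in ['reacher','reacher_grip','reacher_jaws','trigger','basket_center','machine_edge','tray','tray_spot','jaw_left','jaw_right','screen','big_basket_center','portafilter','tamper','shot_glass','milk_jug','cup']:
        print(k,[(np.round(d['centre']),round(d['p'],2)) for d in r.tip_of(n,k)[:3]])
print(r.get_state()['clock'])
E
```

```text
pics
0.0 [ 0.2215 -0.5837  0.2098] [-0.5817  0.4021 -0.401   0.5823] 1.0002641397278524 0.008 [-0.3525 -0.2298 -0.3032]
side [[443.0035   0.     273.6958]
 [  0.     443.0035 206.313 ]
 [  0.       0.       1.    ]] [ 0.2032 -1.0575  1.0665]
reacher [(array([229., 255.]), 0.67), (array([279., 280.]), 0.57)]
reacher_grip [(array([253., 280.]), 0.86)]
reacher_jaws [(array([232., 333.]), 0.63)]Traceback (most recent call last):
  File "<stdin>", line 8, in <module>
ValueError: it knows: basket_center, big_basket_center, cup, jaw_left, jaw_right, machine_edge, milk_jug, portafilter, reacher, reacher_grip, reacher_jaws, screen, shot_glass, tamper, tray, tray_spot
```

```bash
python3 - <<'E'
from h import *
np.set_printoptions(precision=4,suppress=True)
S={n:snap(n,n+'0.png') for n in('side','top')}
z={'reacher':0,'reacher_grip':.1,'reacher_jaws':.0095,'basket_center':.012,'machine_edge':.095,'tray':0,'tray_spot':.003,'jaw_left':.0155,'jaw_right':.0155,'screen':.003,'big_basket_center':.017}
for n in S:
    s=S[n];print(n,-s['R'].T@s['t'])
    for k in ['reacher','reacher_grip','reacher_jaws','basket_center','machine_edge','tray','tray_spot','jaw_left','jaw_right','screen','big_basket_center','portafilter','tamper','shot_glass','milk_jug','cup']:
        print(k,[(np.round(d['centre'],1),round(d['p'],2),np.round(onz(s,d['centre'],z.get(k,0))[:2],4)) for d in r.tip_of(n,k)[:3]])
print(r.get_state()['clock'])
E
```

```text
side [ 0.2032 -1.0575  1.0665]
reacher [(array([278.2, 281. ]), 0.57, array([ 0.4611, -0.2516]))]
reacher_grip [(array([253.2, 279.6]), 0.87, array([ 0.4598, -0.2386]))]
reacher_jaws [(array([163.4, 280.4]), 0.67, array([0.6245, 0.2898])), (array([230.2, 334.8]), 0.62, array([ 0.6906, -0.1163]))]
basket_center [(array([188.3, 201.7]), 0.59, array([0.2997, 0.2228])), (array([157.1, 200.6]), 0.58, array([0.3278, 0.4179])), (array([166.7, 296.6]), 0.42, array([0.6781, 0.2482]))]
machine_edge [(array([163.3, 284.5]), 0.94, array([0.6049, 0.1772]))]
tray [(array([212.4, 349.7]), 0.71, array([ 0.7785, -0.0409])), (array([228.3, 254.8]), 0.7, array([ 0.4384, -0.0228]))]
tray_spot [(array([235.1, 260. ]), 0.88, array([ 0.4463, -0.0614]))]
jaw_left [(array([242.4, 314.6]), 0.53, array([ 0.6043, -0.1546]))]
jaw_right [(array([241.7, 323.4]), 0.47, array([ 0.6326, -0.1597]))]
screen [(array([214.3, 234. ]), 0.61, array([0.3853, 0.0616]))]
big_basket_center [(array([205.1, 259. ]), 0.5, array([0.4778, 0.0681]))]
portafilter [(array([340.3, 315.2]), 0.93, array([ 0.4876, -0.4782])), (array([235.8
[... 1141 characters left out ...]
ay([ 0.4429, -0.0646]))]
jaw_left [(array([176. , 307.2]), 0.65, array([ 0.6129, -0.1344]))]
jaw_right [(array([168.8, 313. ]), 0.44, array([ 0.6368, -0.1526]))]
screen [(array([247.7, 249.5]), 0.62, array([0.3798, 0.0435]))]
big_basket_center [(array([219.8, 242.4]), 0.7, array([0.4667, 0.068 ]))]
portafilter [(array([222.1, 419.8]), 0.91, array([ 0.4753, -0.499 ])), (array([172.4, 207.7]), 0.68, array([0.6192, 0.1867]))]
tamper [(array([176.4, 401.8]), 0.78, array([ 0.6225, -0.4421])), (array([176.7, 309.4]), 0.49, array([ 0.6137, -0.1425]))]
shot_glass []
milk_jug [(array([154.8, 371.7]), 0.96, array([ 0.6914, -0.3443]))]
cup [(array([286. , 359.6]), 0.67, array([ 0.2683, -0.3068]))]
1.95
```

View pics/side0.png

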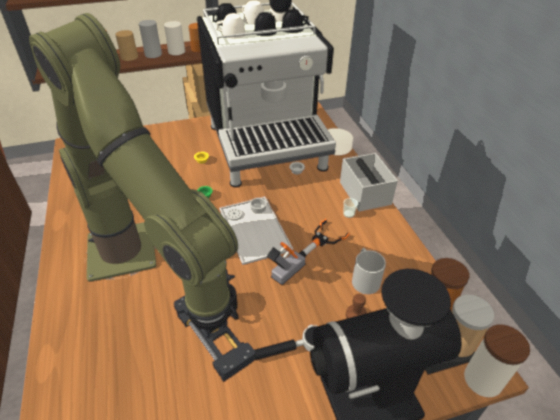

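```bash
sleep 1
```

```text
(no output)
```

View pics/top0.png

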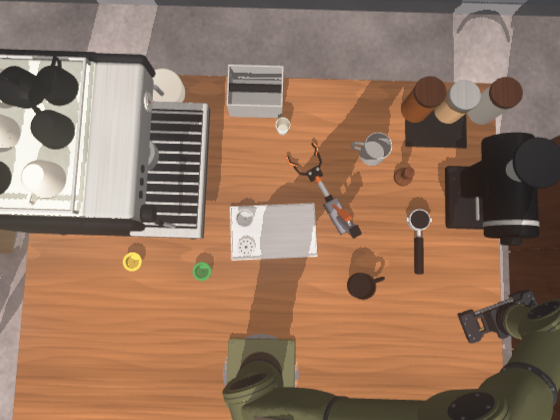

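```bash
python3 - <<'E'
from h import *
np.set_printoptions(precision=4,suppress=True)
st=r.get_state();print(Rt.from_quat(st['eef_rot']).as_matrix(),st['clock'])
for n in('side','top'):
    s=snap(n); f=s['frame'][:,:,::-1]
    a,b=(225,300) if n=='side' else (130,280)
    if n=='side': crop=f[130:300,180:400]
    else: crop=f[130:250,220:390]
    cv2.imwrite(f'pics/{n}1.png',cv2.resize(crop,None,fx=3.6 if n=='side' else 4.6,fy=3.5 if n=='side' else 4.6,interpolation=cv2.INTER_CUBIC))
s=snap('side');f=s['frame'][:,:,::-1]
cv2.imwrite('pics/bk.png',cv2.resize(f[140:200,190:340],None,fx=5,fy=5,interpolation=cv2.INTER_CUBIC))
E
```

```text
[[ 0.3549  0.      0.9349]
 [-0.9349 -0.0001  0.3549]
 [ 0.0001 -1.      0.    ]] 1.95
```

View pics/side1.png

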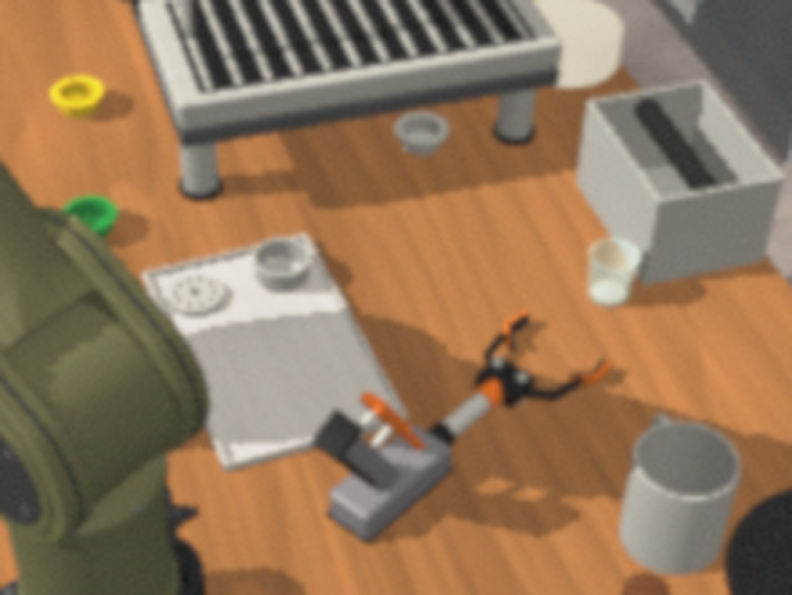

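View pics/top1.png

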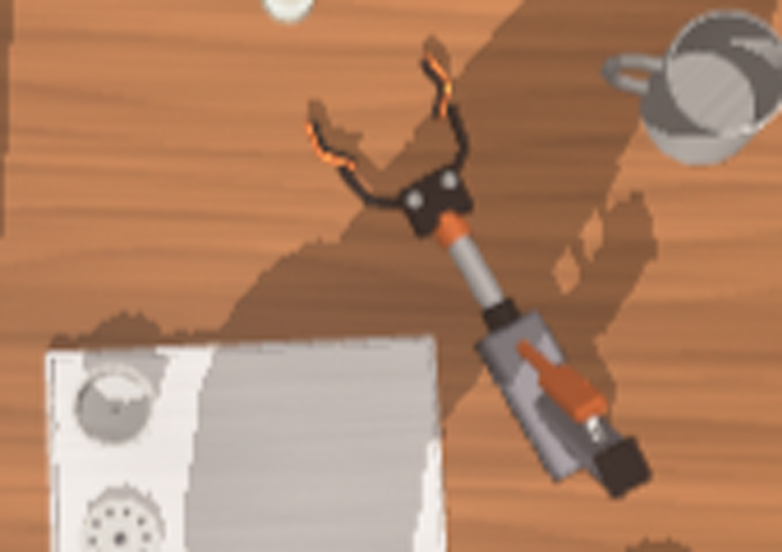

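View pics/bk.png

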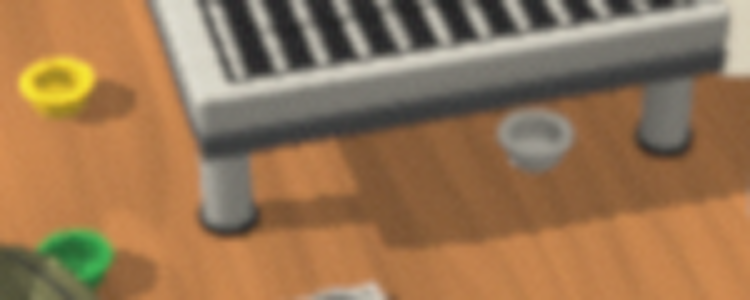

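Candidates for the basket (side view): steel cup under the machine (167,297), larger basket in tray (205,259), yellow cup (157,201), green cup (188,202). By the description, the one to take is (167,297), and the crop shows it as steel and under the machine. Next I fit the reacher model and check the overlay.

```bash
cat >> h.py <<'E'
from scipy.optimize import least_squares
LOC={'reacher':[0,0,0],'reacher_grip':[0,0,.1],'reacher_jaws':[.262,0,.0095],'jaw_left':[.19,.014,.0155],'jaw_right':[.19,-.014,.0155]}
def fit(S,x0,show=True):
    obs=[]
    for n,s in S.items():
        for k in LOC:
            L=r.tip_of(n,k)
            for d in L:
                c=np.cos(x0[2]);si=np.sin(x0[2]);p=LOC[k]
                X=[x0[0]+c*p[0]-si*p[1],x0[1]+si*p[0]+c*p[1],p[2]]
                e=np.hypot(*(np.array(proj(s,X))-d['centre']))
                if e<22: obs.append((s,k,d['centre'],n));break
    def f(x):
        o=[]
        c=np.cos(x[2]);si=np.sin(x[2])
        for s,k,rc,n in obs:
            p=LOC[k];o+=list(np.array(proj(s,[x[0]+c*p[0]-si*p[1],x[1]+si*p[0]+c*p[1],p[2]]))-rc)
        return np.array(o)
    q=least_squares(f,x0,loss='soft_l1',x_scale=[.01,.01,.05])
    if show:
        for o,e in zip(obs,f(q.x).reshape(-1,2)): print(o[3],o[1],np.round(e,1))
    return q.x
def W(x,p):
    c=np.cos(x[2]);si=np.sin(x[2]);return np.array([x[0]+c*p[0]-si*p[1],x[1]+si*p[0]+c*p[1],p[2]])
def overlay(s,x,box,k,f):
    im=s['frame'][:,:,::-1].copy();r0,r1,c0,c1=box
    im=cv2.resize(im[r0:r1,c0:c1],None,fx=k,fy=k,interpolation=cv2.INTER_CUBIC)
    def P(p):
        a=proj(s,W(x,p));return int((a[1]-c0+.5)*k),int((a[0]-r0+.5)*k)
    def loop(ps,col):
        cv2.polylines(im,[np.array([P(p) for p in ps])],True,col,1)
    for z in(0,.036): loop([(-.025,-.023,z),(.085,-.023,z),(.085,.023,z),(-.025,.023,z)],(255,0,0))
    def g(a,b,y): return (.866*a-.5*b,y,.1+.5*a+.866*b)
    for y in(-.013,.013):
        loop([g(-.03,-.034,y),g(-.03,.034,y),g(.03,.034,y),g(.03,-.034,y)],(0,255,0))
    p=P(LOC['reacher_jaws']);cv2.circle(im,p,5,(0,255,255),1)
    cv2.imwrite('pics/'+f,im)
E
python3 - <<'E'
from h import *
S={n:snap(n) for n in('side','top')}
x=fit(S,[.458,-.249,.54]);print(x)
overlay(S['side'],x,(200,300,250,350),6,'ov_s.png');overlay(S['top'],x,(130,250,280,380),5,'ov_t.png')
b=[d for d in r.tip_of('side','basket_center')];print([(d['centre'],onz(S['side'],d['centre'],.012)) for d in b])
t=r.trace('side','basket_center');print([(d['centre'],d['p'],d['region'].sum()) for d in t])
for d in t:
    ys,xs=np.nonzero(d['region']);print(ys.min(),ys.max(),xs.min(),xs.max())
print(r.get_state()['clock'])
E
```

```text
side reacher_grip [4.6 0.5]
side reacher_jaws [-0.9  0.6]
side jaw_left [-5.6  0.1]
side jaw_right [-0.7  2.7]
top reacher_grip [ 2.5 -0.2]
top reacher_jaws [0.2 1.2]
top jaw_right [ 2.1 -0.7]
[ 0.46227812 -0.24511997  0.52205653]
[([155.8, 199.0], array([0.32310068, 0.42852543, 0.012     ])), ([166.3, 295.1], array([0.6732823 , 0.25228096, 0.012     ])), ([241.7, 319.3], array([ 0.62130467, -0.15296636,  0.012     ])), ([193.5, 201.6], array([0.29441399, 0.19363151, 0.012     ]))]
[([169.4, 295.8], 0.69, np.int64(138)), ([190.5, 201.5], 0.65, np.int64(125)), ([156.3, 200.7], 0.48, np.int64(127))]
162 173 290 303
186 197 198 212
152 163 194 208
2.8
```

```bash
sleep 1
```

```text
(no output)
```

View pics/ov_s.png

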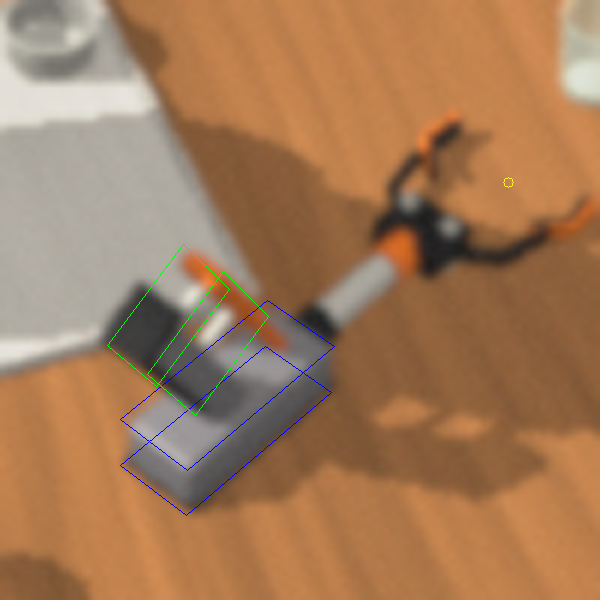

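View pics/ov_t.png

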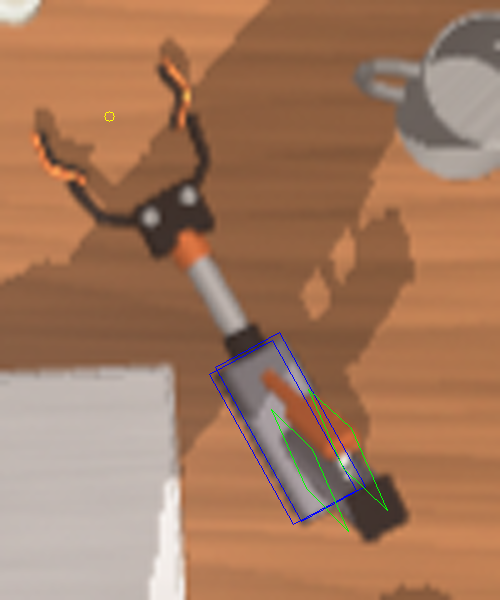

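```bash
python3 - <<'E'
from h import *
x=np.array([.462,-.247,.532])
def g(a,b,y): return (.866*a-.5*b,y,.1+.5*a+.866*b)
for n,(r0,r1,c0,c1) in {'side':(228,293,258,318),'top':(190,250,320,370)}.items():
    s=snap(n);k=9
    im=cv2.resize(s['frame'][r0:r1,c0:c1,::-1],None,fx=k,fy=k,interpolation=cv2.INTER_CUBIC)
    raw=im.copy()
    def P(p):
        a=proj(s,W(x,p));return int((a[1]-c0+.5)*k),int((a[0]-r0+.5)*k)
    def loop(ps,col,cl=True): cv2.polylines(im,[np.array([P(p) for p in ps])],cl,col,1)
    for z in(0,.036): loop([(-.025,-.023,z),(.085,-.023,z),(.085,.023,z),(-.025,.023,z)],(255,0,0))
    for a,col in((-.03,(0,255,0)),(.03,(255,0,255))):
        loop([g(a,-.034,-.014),g(a,.034,-.014),g(a,.034,.014),g(a,-.034,.014)],col)
    cv2.imwrite(f'pics/z_{n}.png',np.hstack([im,raw])[:, :]if 0 else im);cv2.imwrite(f'pics/zr_{n}.png',raw)
E
sleep 1
```

```text
(no output)
```

View pics/z_side.png

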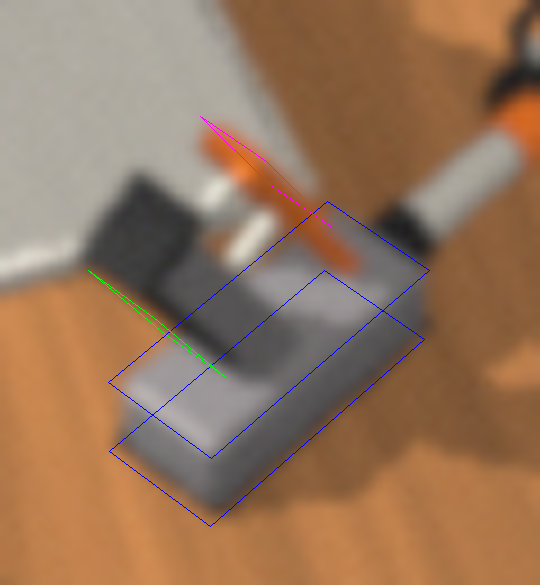

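View pics/z_top.png

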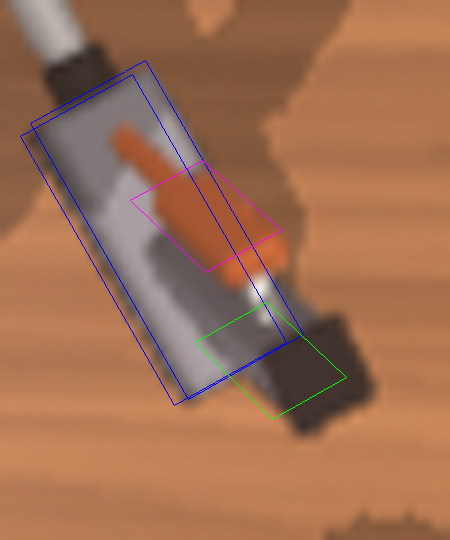

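```bash
python3 -m inch '-23 0 34 8;-46 0 67 16;-69 0 101 24;-92 0 135 33;-114 0 168 41;-137 0 202 49;-160 0 236 57;-183 0 270 65;-206 0 303 73;-228 0 337 81' 1; python3 -m inch '0 0 0 0;0 0 0 0'
python3 - <<'E'
from h import *
st=r.get_state();print(st['clock'],st['tool_pos'],Rt.from_quat(st['eef_rot']).as_matrix()[:,0],st['q'],st['contact_force'])
for n,(r0,r1,c0,c1) in {'side':(190,300,220,350),'top':(180,260,300,400)}.items():
    s=snap(n,n+'2.png');k=5.8
    cv2.imwrite(f'pics/{n}2c.png',cv2.resize(s['frame'][r0:r1,c0:c1,::-1],None,fx=k,fy=k,interpolation=cv2.INTER_CUBIC))
E
```

```text
clock: 3.9
tool_pos: [0.4569, -0.25, 0.2108]
eef_rot: [0.18, -0.684, 0.684, -0.18]
contact_force: [0.7, -0.8, -0.1]
opening: 0.998
clock: 4.1
tool_pos: [0.4566, -0.2507, 0.2106]
eef_rot: [0.183, -0.683, 0.683, -0.183]
contact_force: [0.3, -1.1, 0.4]
opening: 1.001
4.1 [ 0.45657861 -0.25066177  0.21059597] [-8.65575700e-01 -5.00778066e-01  1.88560919e-04] [ 0.24317392  0.56721006  0.27310735  1.89265489 -0.22349506  0.71105746
 -1.97140266] [ 0.27517726 -1.10623719  0.38780664]
```

```bash
sleep 1
```

```text
(no output)
```

View pics/side2c.png

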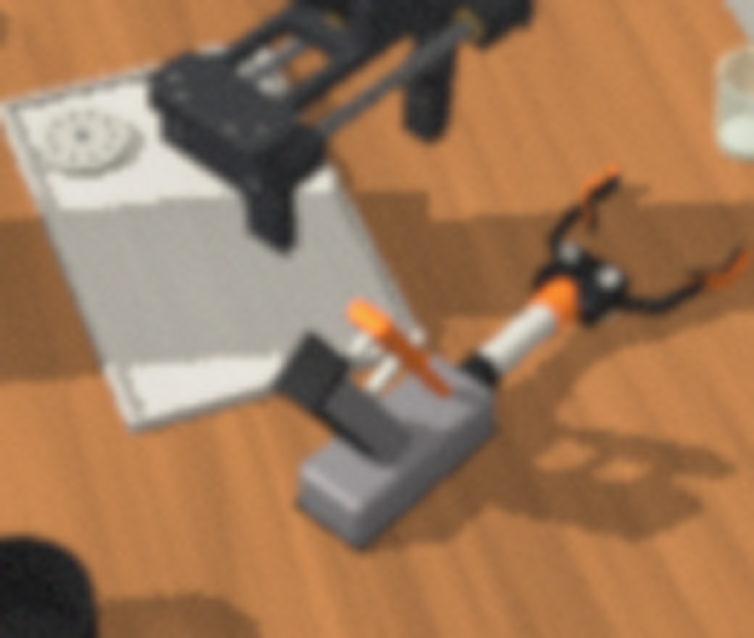

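View pics/top2c.png

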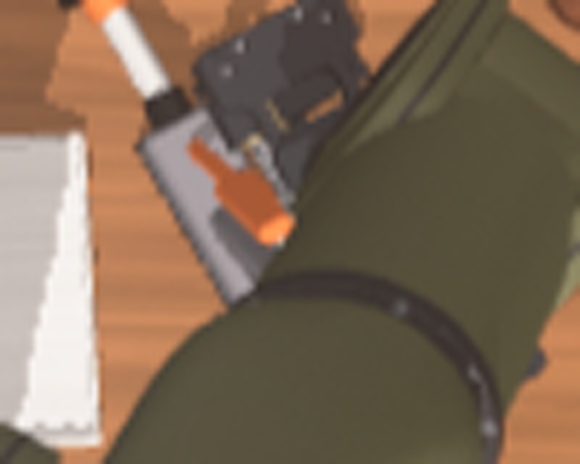

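```bash
python3 - <<'E'
from h import *
st=r.get_state();p=np.array(st['tool_pos']);M=Rt.from_quat(st['eef_rot']).as_matrix()
s=snap('side')
for sg in(1,-1):
  for w in (-.009,.009):
   for o in (.044,.0615):
    a=np.array(proj(s,p+M@[sg*o,.008,w]));print(sg,w,o,np.round((a-[190,220]+.5)*5.8)[::-1])
E
```

```text
1 -0.009 0.044 [270. 287.]
1 -0.009 0.0615 [243. 307.]
1 0.009 0.044 [298. 307.]
1 0.009 0.0615 [271. 327.]
-1 -0.009 0.044 [399. 191.]
-1 -0.009 0.0615 [423. 173.]
-1 0.009 0.044 [427. 209.]
-1 0.009 0.0615 [451. 191.]
```

```bash
python3 - <<'E'
from h import *
st=r.get_state();p=np.array(st['tool_pos']);M=Rt.from_quat(st['eef_rot']).as_matrix();print(p,M)
for n,(r0,r1,c0,c1) in {'side':(150,300,210,360),'top':(140,270,270,420)}.items():
    s=snap(n);k=5
    im=cv2.resize(s['frame'][r0:r1,c0:c1,::-1],None,fx=k,fy=k,interpolation=cv2.INTER_CUBIC)
    def P(X):
        a=proj(s,X);return int((a[1]-c0+.5)*k),int((a[0]-r0+.5)*k)
    for y,col in((.008,(0,0,255)),(-.03,(0,255,0)),(-.056,(255,0,0))):
      for sg in(1,-1):
        cv2.polylines(im,[np.array([P(p+M@[sg*o,y,w]) for o,w in((.044,-.009),(.044,.009),(.0615,.009),(.0615,-.009))])],True,col,1)
    cv2.imwrite(f'pics/{n}3c.png',im)
    print(r.get_state()['clock'])
E
```

```text
[ 0.45484151 -0.25334799  0.21080016] [[-8.68967987e-01 -2.44868923e-04  4.94868242e-01]
 [-4.94867872e-01 -8.89532793e-04 -8.68967777e-01]
 [ 6.52984734e-04 -9.99999574e-01  6.51797758e-04]]
4.3
4.35
```

```bash
sleep 1
```

```text
(no output)
```

View pics/side3c.png

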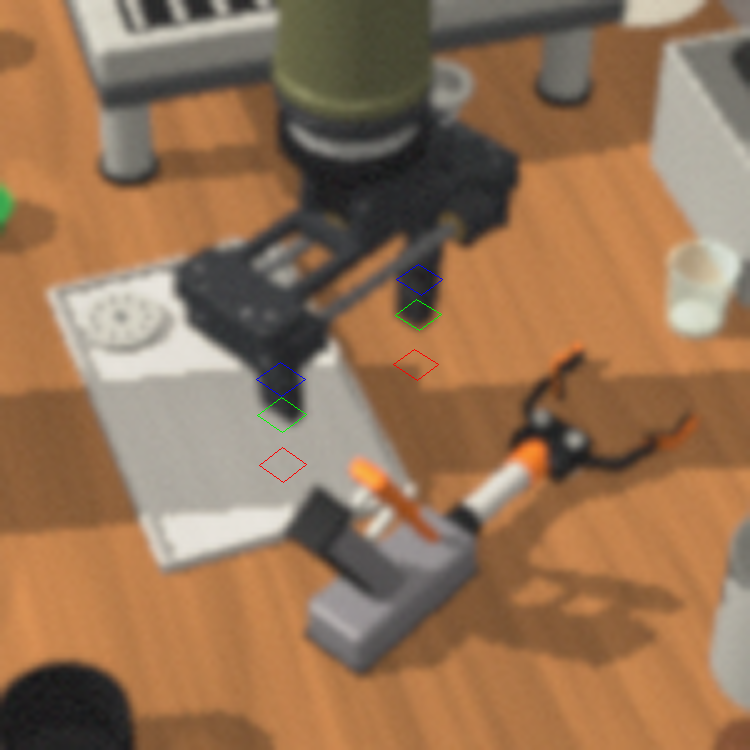

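View pics/top3c.png

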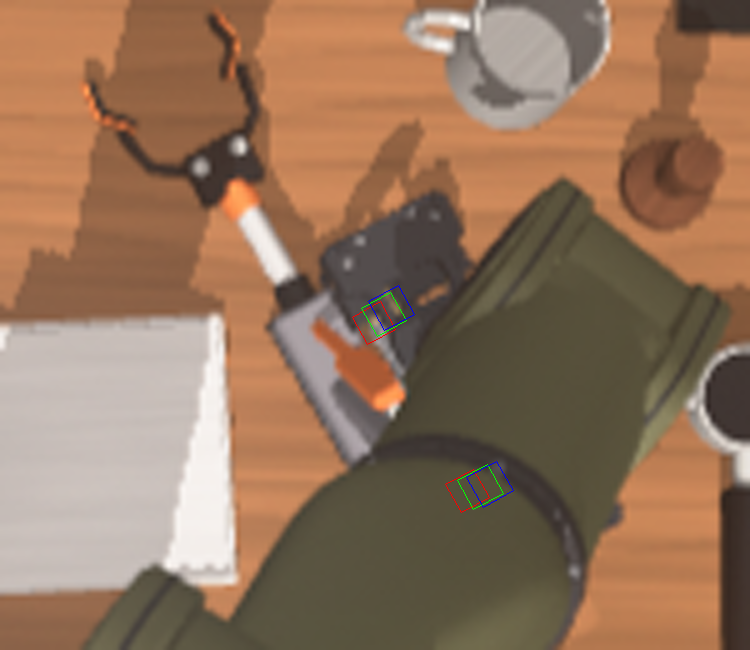

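```bash
python3 -m inch '0 13 0 0;0 25 0 0;0 38 0 0;0 38 0 0;0 38 0 0' 1
python3 - <<'E'
from h import *
st=r.get_state();p=np.array(st['tool_pos']);M=Rt.from_quat(st['eef_rot']).as_matrix();print(p,st['contact_force'])
for n,(r0,r1,c0,c1) in {'side':(170,300,220,350),'top':(140,270,270,420)}.items():
    s=snap(n);k=6 if n=='side' else 5
    if n=='top': continue
    im=cv2.resize(s['frame'][r0:r1,c0:c1,::-1],None,fx=k,fy=k,interpolation=cv2.INTER_CUBIC)
    cv2.imwrite(f'pics/{n}4r.png',im)
E
```

```text
clock: 4.85
tool_pos: [0.4555, -0.2524, 0.1728]
eef_rot: [0.181, -0.683, 0.684, -0.181]
contact_force: [-0.1, -0.2, -0.1]
opening: 0.998
[ 0.45552571 -0.25241784  0.17281073] [-0.12646278 -0.19304898 -0.07244335]
```

```bash
sleep 1
```

```text
(no output)
```

View pics/side4r.png

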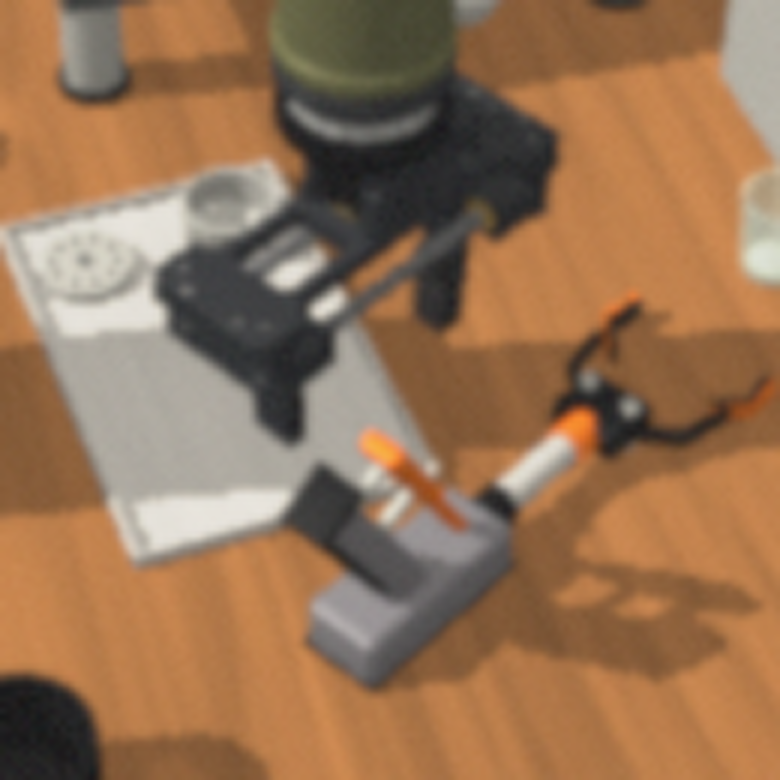

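```bash
python3 - <<'E'
from h import *
st=r.get_state();p=np.array(st['tool_pos']);M=Rt.from_quat(st['eef_rot']).as_matrix()
for n,(r0,r1,c0,c1) in {'side':(160,300,210,350),'top':(140,270,270,420)}.items():
    s=snap(n);k=5.4 if n=='side' else 5
    im=cv2.resize(s['frame'][r0:r1,c0:c1,::-1],None,fx=k,fy=k,interpolation=cv2.INTER_CUBIC)
    def P(X):
        a=proj(s,X);return int((a[1]-c0+.5)*k),int((a[0]-r0+.5)*k)
    for y,col in((-.056,(255,0,0)),(-.096,(0,255,0))):
        cv2.polylines(im,[np.array([P(p+M@[o*.0935,y,w*.0375]) for o,w in((1,1),(1,-1),(-1,-1),(-1,1))])],True,col,1)
    cv2.imwrite(f'pics/{n}5r.png',im)
E
sleep 1
```

```text
(no output)
```

View pics/side5r.png

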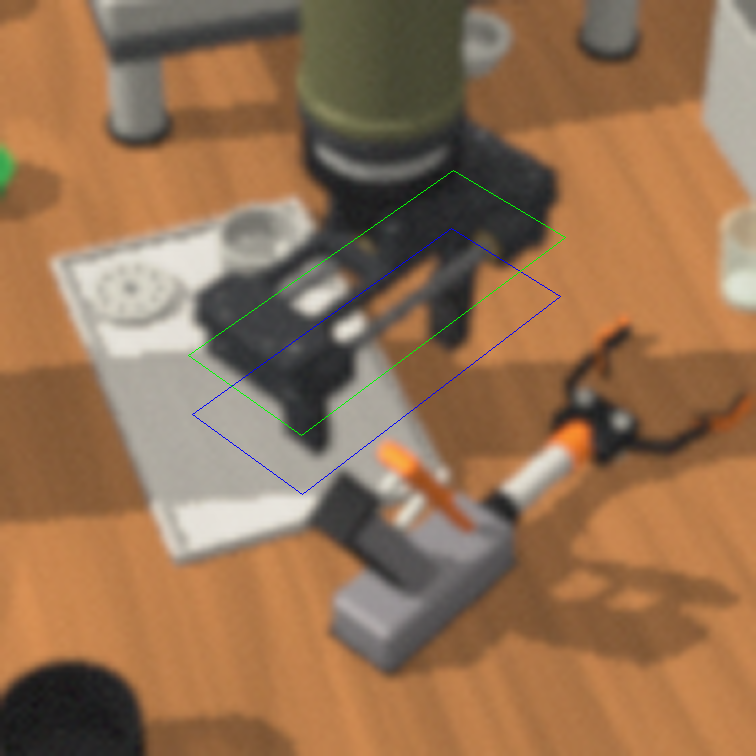

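View pics/top5r.png

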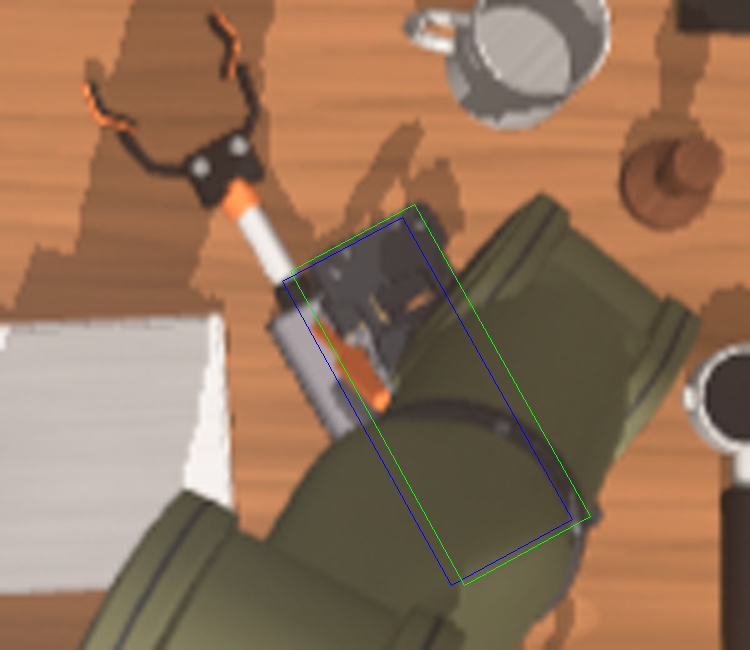

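```bash
python3 - <<'E'
from h import *
for n in ('side','top'):
    s=snap(n);k=1.4
    im=cv2.resize(s['frame'][:,:,::-1],None,fx=k,fy=k,interpolation=cv2.INTER_CUBIC)
    def P(X):
        a=proj(s,X);return int((a[1]+.5)*k),int((a[0]+.5)*k)
    for z,col in((.095,(255,0,0)),(.155,(0,255,0)),(0,(0,0,255))):
        cv2.polylines(im,[np.array([P((x,y,z)) for x,y in((.405,.172),(.805,.172),(.805,.272),(.405,.272))])],True,col,1)
    cv2.polylines(im,[np.array([P((x,y,.47)) for x,y in((.405,.272),(.805,.272),(.805,.682),(.405,.682))])],True,(255,0,255),1)
    for z in (.003,.01):cv2.polylines(im,[np.array([P((.4255+a,-.0225+b,z)) for a,b in((.085,.135),(.085,-.135),(-.085,-.135),(-.085,.135))])],True,(0,255,255),1)
    cv2.imwrite(f'pics/{n}6.png',im)
E
sleep 1
```

```text
(no output)
```

View pics/side6.png

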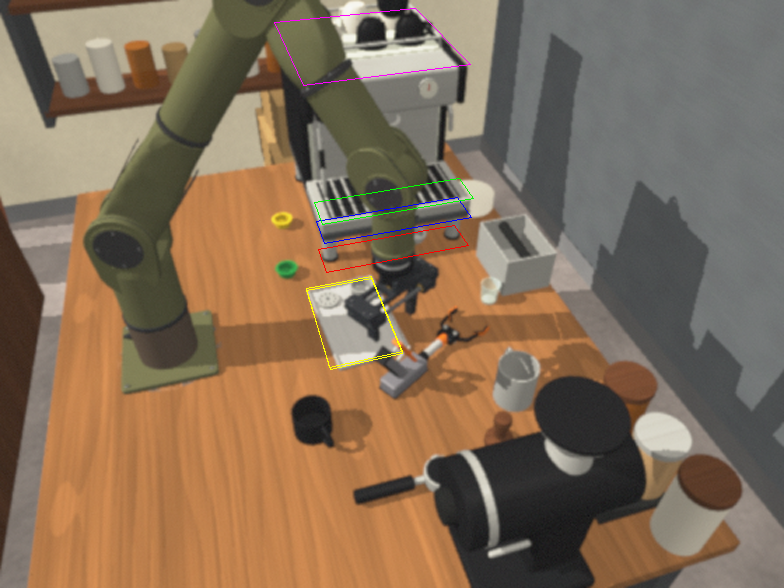

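View pics/top6.png

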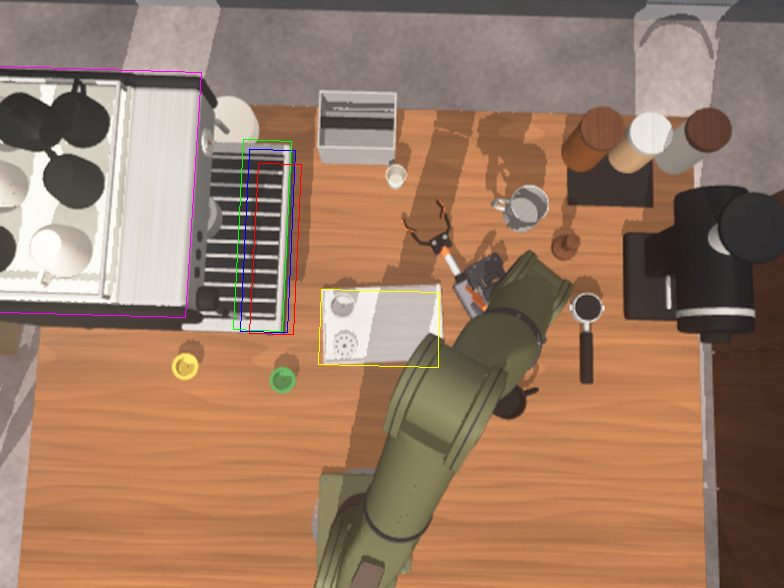

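```bash
python3 - <<'E'
from h import *
st=r.get_state();p=np.array(st['tool_pos']);M=Rt.from_quat(st['eef_rot']).as_matrix();print(p)
s=snap('side')
for sg,px in((-1,(450,342)),(1,(312,448))):
    X=p+M[:,0]*sg*.053
    for z in(.165,.185,.205,.225):
        a=proj(s,[X[0],X[1],z]);print(sg,z,round((a[1]-210+.5)*5.4),round((a[0]-160+.5)*5.4),px)
    rc=(px[1]/5.4+160-.5,px[0]/5.4+210-.5);q=onz(s,rc,.165);print('at z .165',q,'off',M.T@(q-X))
E
```

```text
[ 0.45621651 -0.25173607  0.17308247]
-1 0.165 449 388 (450, 342)
-1 0.185 450 361 (450, 342)
-1 0.205 451 334 (450, 342)
-1 0.225 452 306 (450, 342)
at z .165 [ 0.51346431 -0.19244279  0.165     ] off [-0.02613738  0.00810558 -0.02301964]
1 0.165 308 497 (312, 448)
1 0.185 307 470 (312, 448)
1 0.205 307 443 (312, 448)
1 0.225 306 415 (312, 448)
at z .165 [ 0.42130576 -0.24616332  0.165     ] off [-0.0254678   0.00805041 -0.02218809]
```

```bash
python3 -m inch '0 0 0 0;0 0 0 0;0 0 0 0' 0.6
cat > sm.py <<'E'
from h import *
import sys
f=sys.argv[1]
st=r.get_state();p=np.array(st['tool_pos']);M=Rt.from_quat(st['eef_rot']).as_matrix();print(p,st['opening'],st['contact_force'])
s=snap('side');r0,r1,c0,c1=160,300,210,350;k=5.4
a=proj(s,p);r0=int(a[0])-55;r1=r0+120;c0=int(a[1])-70;c1=c0+140
im=cv2.resize(s['frame'][r0:r1,c0:c1,::-1],None,fx=k,fy=k,interpolation=cv2.INTER_CUBIC)
h=.044*st['opening']
for sg in(1,-1):
    for y,col in((.008,(0,0,255)),(-.012,(0,255,255)),(-.032,(0,255,0))):
        a=[proj(s,p+M@[sg*o,y,w]) for o,w in((h,-.009),(h,.009),(h+.0175,.009),(h+.0175,-.009))]
        cv2.polylines(im,[np.array([[(b[1]-c0+.5)*k,(b[0]-r0+.5)*k] for b in a]).astype(int)],True,col,1)
cv2.imwrite('pics/'+f,im)
E
python3 sm.py s7.png
```

```text
clock: 5.5
tool_pos: [0.456, -0.2515, 0.1727]
eef_rot: [0.182, -0.683, 0.683, -0.182]
contact_force: [0.4, -0.3, 0.4]
opening: 0.8
[ 0.45600971 -0.25154008  0.1726749 ] 0.8002086034923205 [ 0.36019933 -0.25438916  0.38582539]
```

```bash
sleep 2
```

```text
(no output)
```

View pics/s7.png

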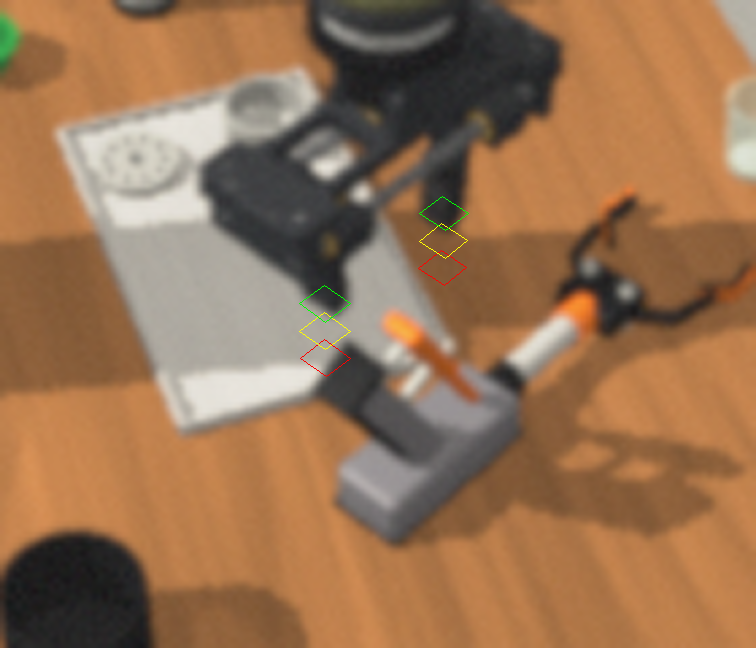

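```bash
python3 -m inch '0 0 0 0;0 15 0 0;0 30 0 0;0 40 0 0;0 48 0 0;0 53 0 0;0 53 0 0' 1;python3 sm.py s8.png
```

```text
clock: 6.25
tool_pos: [0.4557, -0.2515, 0.1192]
eef_rot: [-0.182, 0.684, -0.683, 0.181]
contact_force: [-0.6, 0.4, 0.3]
opening: 1.0
[ 0.45571288 -0.25147657  0.11915   ] 1.0002005373849883 [-0.61355176  0.39002765  0.25421226]
```

```bash
sleep 3
```

```text
(no output)
```

View pics/s8.png

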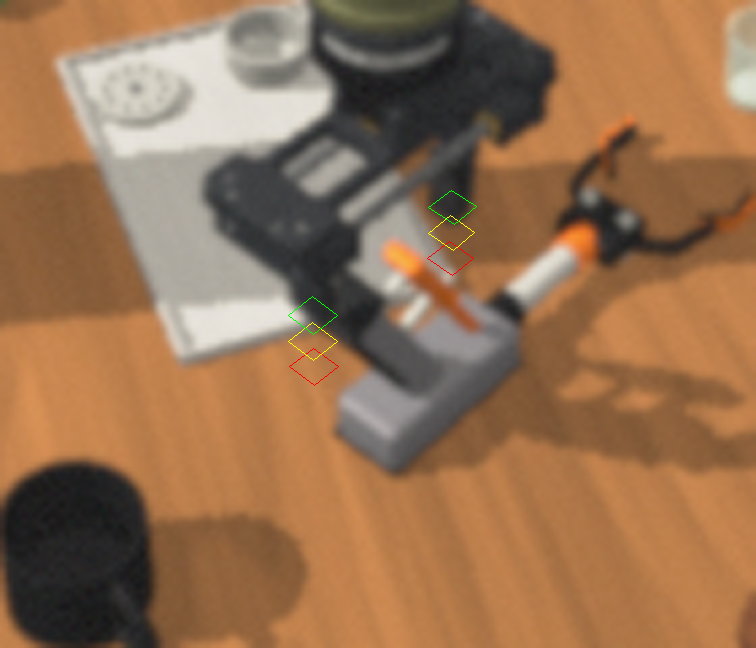

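```bash
python3 -m inch '0 0 0 0;0 0 0 0;0 0 0 0;0 0 0 0' 0.4 5;python3 sm.py s9.png
```

```text
clock: 6.7
tool_pos: [0.4561, -0.2516, 0.1198]
eef_rot: [0.182, -0.683, 0.683, -0.182]
contact_force: [-0.7, -0.3, -0.5]
opening: 0.704
[ 0.4561202  -0.25163351  0.11984139] 0.7038697008810546 [-0.70860724 -0.30811057 -0.54124688]
```

```bash
sleep 3
```

```text
(no output)
```

View pics/s9.png

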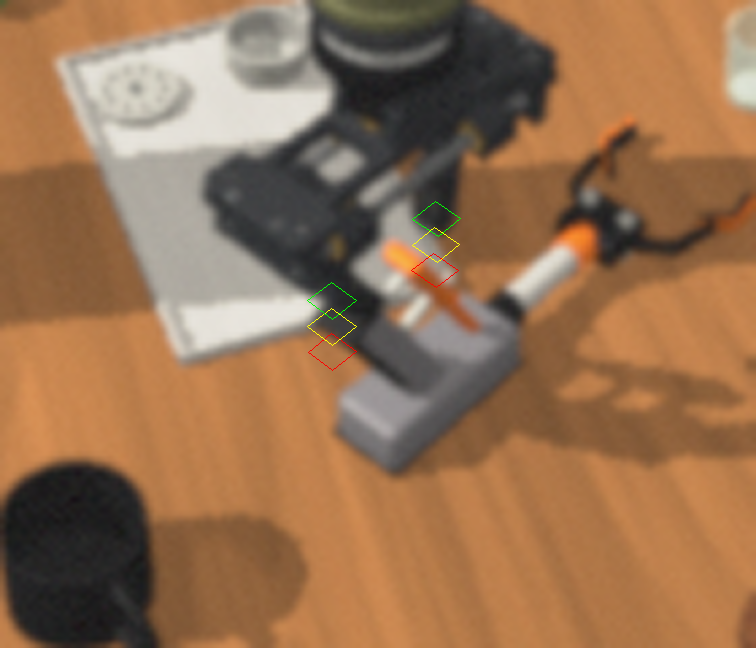

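```bash
python3 -m inch '0 0 0 0;0 0 0 0;0 0 0 0;0 8 0 0;0 16 0 0;0 23 0 0;0 30 0 0;0 30 0 0' 1;python3 sm.py s10.png
```

```text
clock: 7.55
tool_pos: [0.4553, -0.2512, 0.0884]
eef_rot: [-0.182, 0.684, -0.683, 0.181]
contact_force: [-0.0, -0.1, 0.1]
opening: 1.0
[ 0.45525224 -0.25116222  0.08841029] 1.0000641582817678 [-0.03501803 -0.11806364  0.13682434]
```

```bash
sleep 4
```

```text
(no output)
```

View pics/s10.png

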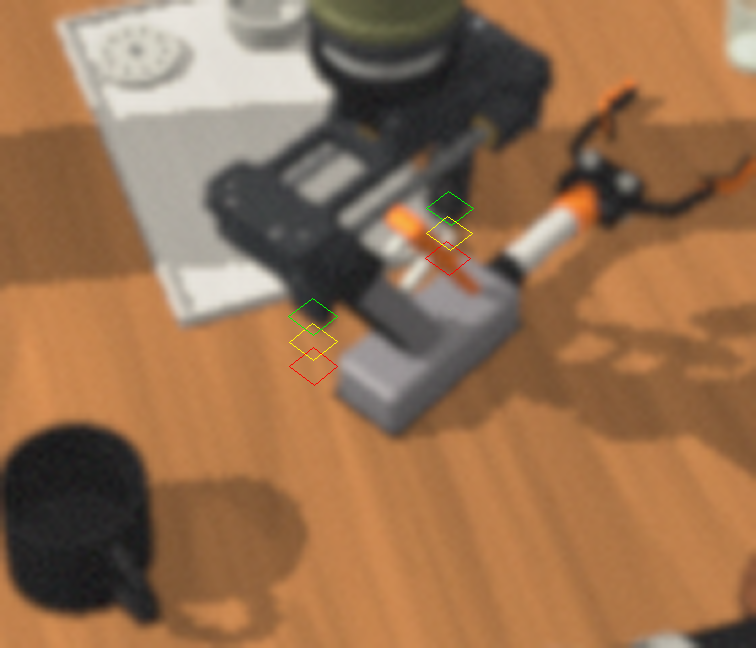

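```bash
python3 -m inch '0 0 0 0;0 0 0 0;0 0 0 0;0 0 0 0' 0.4 5;python3 sm.py s11.png
```

```text
clock: 8.0
tool_pos: [0.4555, -0.252, 0.0898]
eef_rot: [0.182, -0.683, 0.684, -0.181]
contact_force: [-2.4, -0.8, 2.3]
opening: 0.819
[ 0.45545348 -0.25195171  0.08984697] 0.8194403961411489 [-2.449906   -0.84906448  2.33012709]
```

```bash
sleep 4
```

```text
(no output)
```

View pics/s11.png

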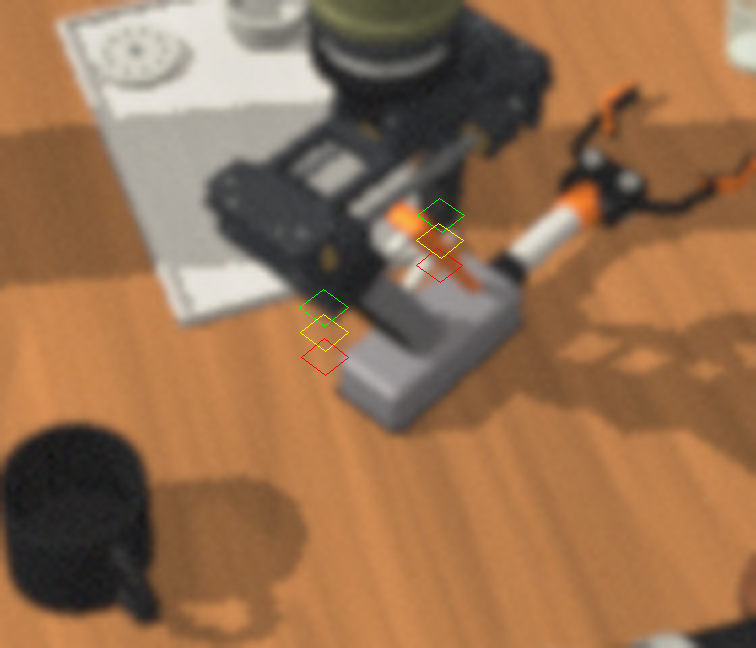

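```bash
python3 -m inch '0 0 0 0;0 0 0 0;0 0 0 0' 0.4 9;python3 sm.py s12.png
```

```text
clock: 8.35
tool_pos: [0.4556, -0.2518, 0.0897]
eef_rot: [0.182, -0.683, 0.683, -0.181]
contact_force: [-2.3, -1.2, 3.9]
opening: 0.747
[ 0.45562514 -0.25182029  0.08971629] 0.746942108098647 [-2.30050616 -1.19797903  3.87628581]
```

```bash
sleep 4
```

```text
(no output)
```

View pics/s12.png

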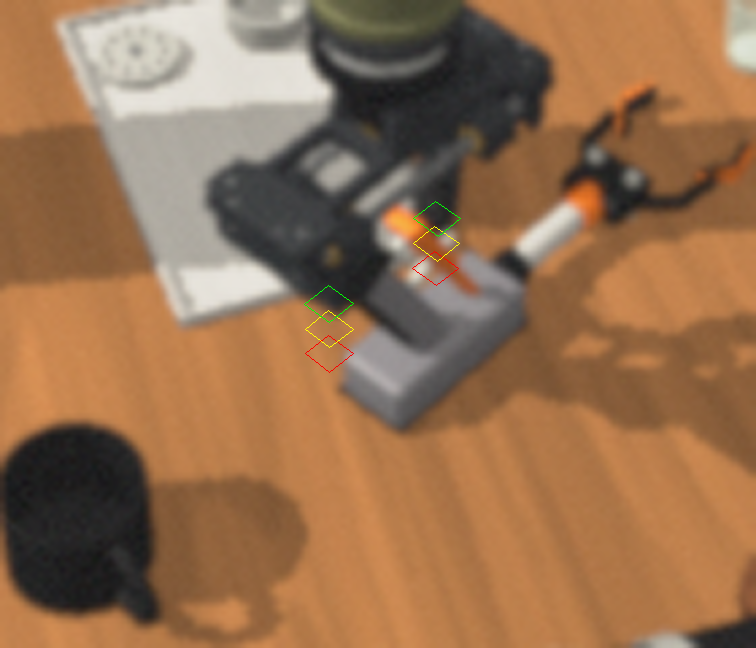

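```bash
python3 -m inch '0 -1 0 0;0 -2 0 0;0 -3 0 0;-5 -3 1 -2;-11 -3 3 -4;-17 -3 4 -6;-22 -3 5 -8;-28 -3 6 -10;-33 -3 7 -12;-33 -3 7 -12' 0.4 9;python3 sm.py s13.png
```

```text
clock: 9.4
tool_pos: [0.4892, -0.2405, 0.0926]
eef_rot: [-0.253, 0.66, -0.66, 0.254]
contact_force: [0.3, 0.1, -2.2]
opening: 0.704
[ 0.48924213 -0.24053396  0.09258567] 0.7038687197395356 [ 0.30623782  0.1332896  -2.16499944]
```

```bash
sleep 4
```

```text
(no output)
```

View pics/s13.png

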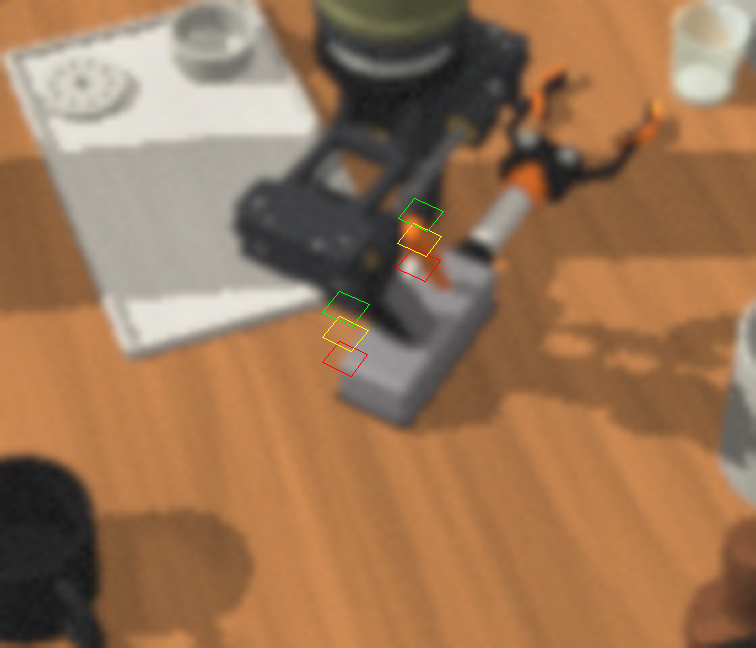

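```bash
python3 -m inch '-13 0 4 -4;-25 0 7 -9;-38 0 11 -13;-56 0 12 -17;-74 0 13 -22;-92 0 13 -26;-114 0 10 -30;-136 0 6 -34;-158 0 2 -38;-158 0 2 -38' 0.4 9;python3 sm.py s14.png
python3 - <<'E'
from h import *
snap('top','t14.png'); s=snap('side','s14f.png')
t=r.trace('side','basket_center')
for d in t:
    ys,xs=np.nonzero(d['region']);print(d['centre'],d['p'],ys.min(),ys.max(),xs.min(),xs.max(),onz(s,d['centre'],.014))
print([(d['centre'],d['p'],onz(s,d['centre'],.012)) for d in r.tip_of('side','basket_center')])
E
```

```text
clock: 10.45
tool_pos: [0.6104, -0.131, 0.0925]
eef_rot: [-0.455, 0.541, -0.54, 0.458]
contact_force: [-0.3, 1.3, -2.5]
opening: 0.705
[ 0.61040204 -0.13099526  0.09251352] 0.7045488424363194 [-0.34263363  1.30777037 -2.50574395]
[193.3, 203.1] 0.63 186 198 197 212 [0.29967168 0.19082111 0.014     ]
[234.8, 252.9] 0.63 201 264 220 291 [ 0.42174213 -0.06377065  0.014     ]
[([191.6, 201.7], 0.72, array([0.29653966, 0.20414044, 0.012     ])), ([154.9, 199.5], 0.52, array([0.32604426, 0.4341023 , 0.012     ])), ([241.7, 312.9], 0.48, array([ 0.60137145, -0.14709214,  0.012     ])), ([168.6, 296.8], 0.43, array([0.67497362, 0.23638972, 0.012     ]))]
```

```bash
sleep 5
```

```text
(no output)
```

View pics/s14f.png

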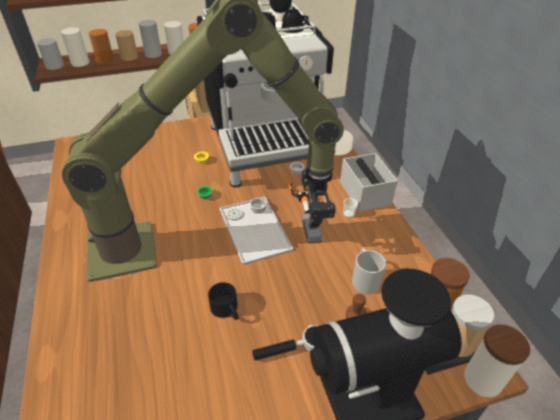

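View pics/t14.png

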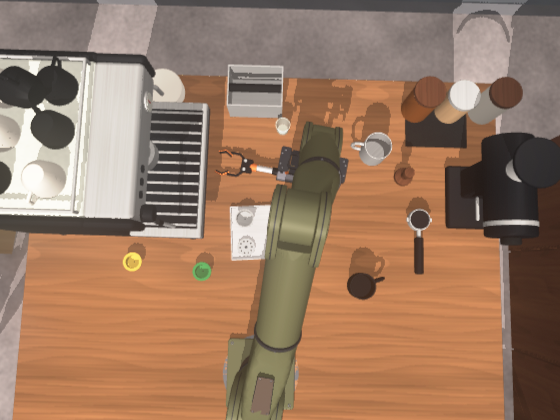

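```bash
python3 - <<'E'
from h import *
st=r.get_state();M=Rt.from_quat(st['eef_rot']).as_matrix();print(st['tool_pos'],M[:,0],np.degrees(np.arctan2(-M[1,0],-M[0,0])))
S={n:snap(n) for n in('side','top')}
for n in S: 
  for k in('reacher_jaws','jaw_left','jaw_right'): print(n,k,[(d['centre'],d['p'],np.round(onz(S[n],d['centre'],.0095 if 's' in k[-1] else .0155),4)) for d in r.tip_of(n,k)[:2]])
s=S['side'];r0,r1,c0,c1=150,210,270,350;k=9
im=cv2.resize(s['frame'][r0:r1,c0:c1,::-1],None,fx=k,fy=k,interpolation=cv2.INTER_CUBIC)
im2=im.copy()
th=np.linspace(0,2*np.pi,60)
for rad,z,col in((.029,.024,(0,255,0)),(.022,0,(0,0,255))):
    a=[proj(s,(.675+rad*np.cos(t),.238+rad*np.sin(t),z)) for t in th]
    cv2.polylines(im2,[np.array([[(b[1]-c0+.5)*k,(b[0]-r0+.5)*k] for b in a]).astype(int)],True,col,1)
cv2.imwrite('pics/b15.png',im2)
s=S['top'];r0,r1,c0,c1=130,200,195,295;k=7
cv2.imwrite('pics/t15.png',cv2.resize(s['frame'][r0:r1,c0:c1,::-1],None,fx=k,fy=k,interpolation=cv2.INTER_CUBIC))
E
```

```text
[ 0.60637058 -0.13841169  0.09251324] [-0.17839477 -0.98395847  0.00101586] 79.72372077485191
side reacher_jaws [([188.0, 297.7], 0.78, array([0.6418, 0.1268, 0.0095])), ([317.4, 353.5], 0.6, array([ 0.6117, -0.4467,  0.0095]))]
side jaw_left [([199.7, 298.2], 0.39, array([0.6202, 0.0578, 0.0155]))]
side jaw_right []
top reacher_jaws [([160.8, 225.7], 0.96, array([0.6569, 0.1289, 0.0095]))]
top jaw_left [([172.5, 246.4], 0.56, array([0.6191, 0.0605, 0.0155]))]
top jaw_right [([161.1, 245.6], 0.45, array([0.6562, 0.0643, 0.0155]))]
```

```bash
sleep 4
```

```text
(no output)
```

View pics/b15.png

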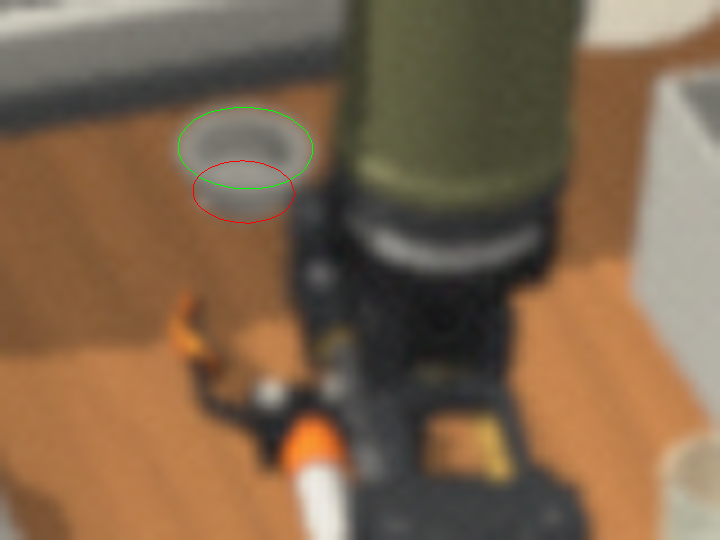

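View pics/t15.png

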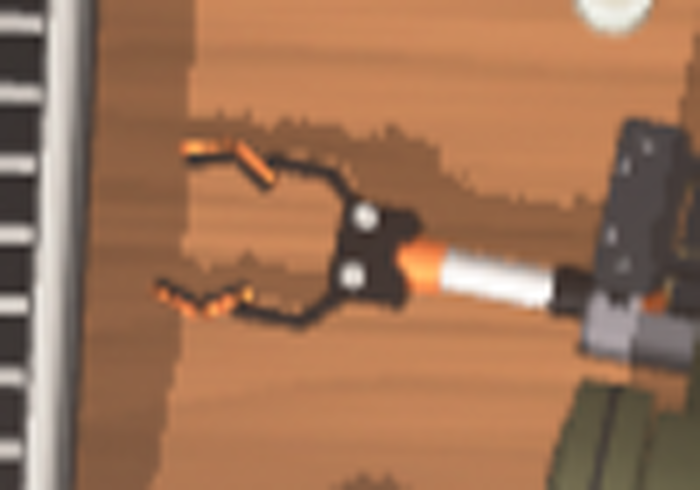

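```bash
python3 - <<'E'
from h import *
s=snap('top')
def W_(x,y,z): return onz(s,(130+y/7-.5,195+x/7-.5),z)
print(s['intrinsics'][0,0])
a=W_(365,217,.036);b=W_(353,275,.036);m=(a+b)/2;v=(b-a)[:2];h=np.array([v[1],-v[0]]);h/=np.linalg.norm(h);print(a,b,np.linalg.norm(v),h,np.degrees(np.arctan2(h[1],h[0])))
print('jaw from pins',m[:2]+.072*h, m[:2]+.072*np.array([.178,.984]))
R_=W_(185,148,.012);L_=W_(160,290,.012);print('tips',R_,L_,(R_+L_)/2-np.array([.178,.984,0])*.02)
R_=W_(228,155,.012);L_=W_(203,308,.012);print('V',(R_+L_)/2)
t=W_(497,273,.025);print('tube',t)
st=r.get_state();print(st['tool_pos'],st['contact_force'],st['clock'])
E
```

```text
463.7479240653445
[0.65376291 0.05955701 0.036     ] [0.62694601 0.06408441 0.036     ] 0.02719638579427195 [0.16647073 0.9860464 ] 80.41731717356039
jaw from pins [0.65234035 0.13281605] [0.65317046 0.13266871]
tips [0.68927859 0.14524738 0.012     ] [0.62249294 0.1540576  0.012     ] [0.65232576 0.12997249 0.012     ]
V [0.650571   0.12968307 0.012     ]
tube [ 6.31821047e-01 -5.35349323e-04  2.50000000e-02]
[ 0.60711171 -0.13797878  0.09272072] [ 0.29327811 -0.53266176 -2.26421434] 11.15
```

```bash
python3 -m inch '0 0 4 0;0 1 4 0;0 2 4 0;0 2 4 0;-12 2 4 0;-24 2 4 0;-36 2 4 0;-48 2 4 0;-60 2 4 0;-60 2 4 0' 0.4 9;python3 sm.py s16.png
python3 - <<'E'
from h import *
s=snap('side');r0,r1,c0,c1=150,230,260,360;k=7
cv2.imwrite('pics/s16b.png',cv2.resize(s['frame'][r0:r1,c0:c1,::-1],None,fx=k,fy=k,interpolation=cv2.INTER_CUBIC))
s=snap('top');r0,r1,c0,c1=130,200,195,295;k=7
cv2.imwrite('pics/t16.png',cv2.resize(s['frame'][r0:r1,c0:c1,::-1],None,fx=k,fy=k,interpolation=cv2.INTER_CUBIC))
E
```

```text
clock: 12.15
tool_pos: [0.6232, -0.0774, 0.0914]
eef_rot: [0.453, -0.542, 0.543, -0.455]
contact_force: [1.2, -0.4, 0.9]
opening: 0.702
[ 0.62320814 -0.07736692  0.09139829] 0.7019002547344769 [ 1.20223239 -0.40748394  0.89355624]
```

```bash
sleep 5
```

```text
(no output)
```

View pics/s16b.png

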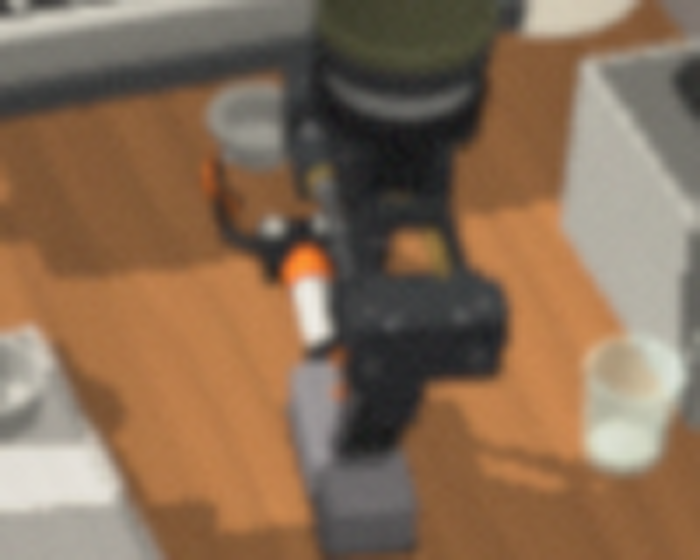

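View pics/t16.png

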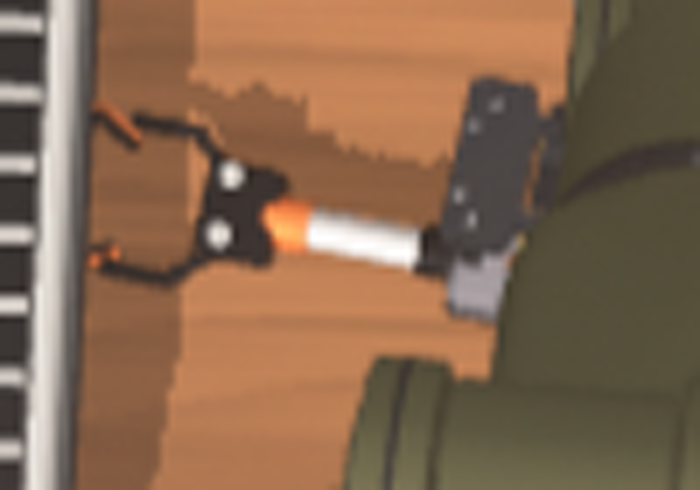

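```bash
python3 - <<'E'
from h import *
s=snap('top')
def W_(x,y,z): return onz(s,(130+y/7-.5,195+x/7-.5),z)
a=W_(231,175,.034);b=W_(218,235,.034);m=(a+b)/2
st=r.get_state();M=Rt.from_quat(st['eef_rot']).as_matrix();h=-M[:2,0]
j=m[:2]+.072*h;print(j,h,st['tool_pos'])
d=np.array([.6745,.238])-j;print('fwd',d@h,'right',d@[h[1],-h[0]])
E
```

```text
[0.67085828 0.19434314] [0.17749855 0.98412026] [ 0.62217433 -0.07840806  0.09055552]
fwd 0.043609998634181614 right -0.004165140620859893
```

```bash
python3 -m inch '-8 0 -1 0;-16 0 -2 0;-24 0 -2 0;-32 0 -2 0;-37 0 -2 0;-41 0 -2 0;-41 0 -2 0' 0.4 9;
python3 - <<'E'
from h import *
print(r.get_state()['contact_force'],r.get_state()['tool_pos'])
s=snap('side');r0,r1,c0,c1=140,220,260,360;k=7
cv2.imwrite('pics/s17b.png',cv2.resize(s['frame'][r0:r1,c0:c1,::-1],None,fx=k,fy=k,interpolation=cv2.INTER_CUBIC))
s=snap('top');r0,r1,c0,c1=130,200,195,295;k=7
cv2.imwrite('pics/t17.png',cv2.resize(s['frame'][r0:r1,c0:c1,::-1],None,fx=k,fy=k,interpolation=cv2.INTER_CUBIC))
E
```

```text
clock: 13.05
tool_pos: [0.6273, -0.0411, 0.0914]
eef_rot: [0.454, -0.542, 0.544, -0.453]
contact_force: [-1.6, -3.9, 6.1]
opening: 0.7
[-1.64181823 -3.86097805  6.12514694] [ 0.62733086 -0.04107164  0.09143479]
```

```bash
sleep 5
```

```text
(no output)
```

View pics/s17b.png

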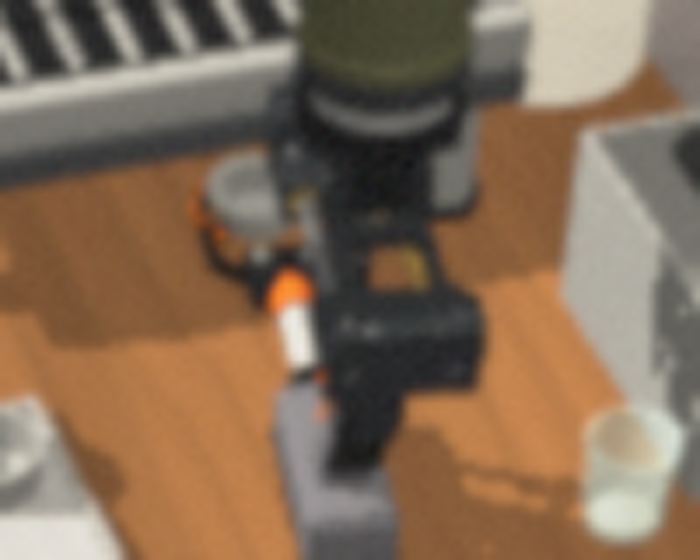

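View pics/t17.png

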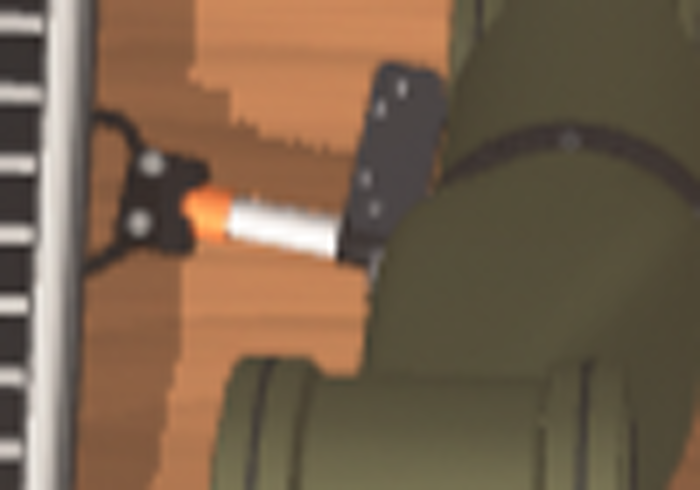

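```bash
python3 -m inch '-2 0 0 0;-4 0 0 0;-4 0 0 0;-4 0 0 0' 0.4 9;python3 -m inch '0 0 0 0;0 0 0 0;0 0 0 0;0 0 0 0;0 0 0 0' 0 16
python3 - <<'E'
from h import *
print(r.get_state()['contact_force'],r.get_state()['tool_pos'])
s=snap('side');r0,r1,c0,c1=140,220,260,360;k=7
cv2.imwrite('pics/s18b.png',cv2.resize(s['frame'][r0:r1,c0:c1,::-1],None,fx=k,fy=k,interpolation=cv2.INTER_CUBIC))
E
```

```text
clock: 13.55
tool_pos: [0.6279, -0.0382, 0.0915]
eef_rot: [0.454, -0.542, 0.544, -0.452]
contact_force: [-1.2, -4.1, 7.0]
opening: 0.7
clock: 14.05
tool_pos: [0.6276, -0.0369, 0.0909]
eef_rot: [0.454, -0.542, 0.544, -0.452]
contact_force: [-1.1, -5.1, 5.9]
opening: 0.633
[-1.06192882 -5.12122481  5.85830992] [ 0.62758156 -0.03686007  0.09092746]
```

```bash
sleep 6
```

```text
(no output)
```

View pics/s18b.png

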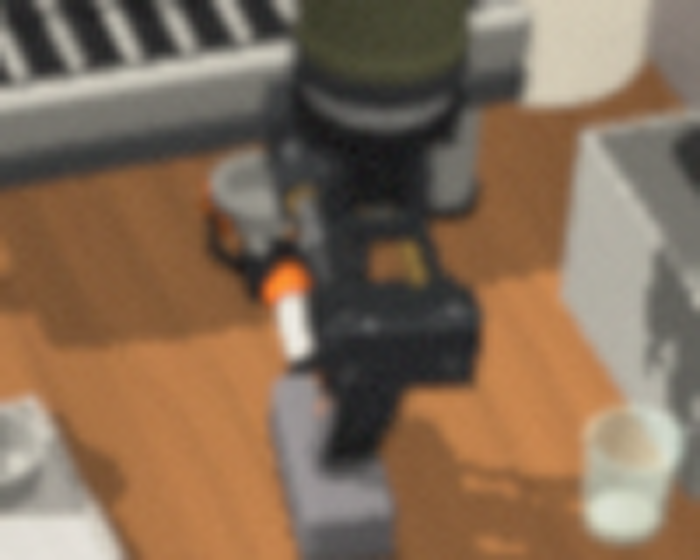

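```bash
python3 -m inch '0 0 0 0;0 0 0 0;0 0 0 0;0 0 0 0' -0.2 25;python3 -m inch '0 -2 0 0;0 -4 0 0;0 -6 0 0;0 -6 0 0' -0.2 25
python3 - <<'E'
from h import *
print(r.get_state()['contact_force'],r.get_state()['tool_pos'],r.get_state()['moment'])
s=snap('side');r0,r1,c0,c1=140,220,260,360;k=7
cv2.imwrite('pics/s19b.png',cv2.resize(s['frame'][r0:r1,c0:c1,::-1],None,fx=k,fy=k,interpolation=cv2.INTER_CUBIC))
E
```

```text
clock: 14.5
tool_pos: [0.6276, -0.0369, 0.091]
eef_rot: [0.454, -0.542, 0.544, -0.452]
contact_force: [0.1, -5.4, 5.4]
opening: 0.625
clock: 14.9
tool_pos: [0.6276, -0.0335, 0.0964]
eef_rot: [-0.454, 0.543, -0.542, 0.454]
contact_force: [0.3, -0.6, -3.0]
opening: 0.612
[ 0.31557454 -0.60945356 -2.98635846] [ 0.62762163 -0.03353839  0.09643413] [-0.02197987  0.02424732 -0.04706948]
```

```bash
sleep 6
```

```text
(no output)
```

View pics/s19b.png

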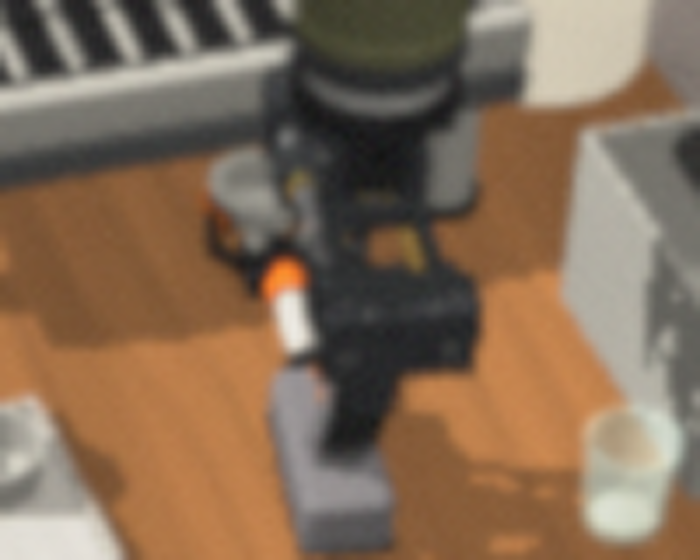

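```bash
python3 -m inch '8 0 0 0;20 0 0 0;34 0 0 0;48 0 0 0;64 0 0 0;80 0 0 0;96 0 0 0;112 0 0 0;126 0 0 0;130 0 0 0' -0.2 25
python3 - <<'E'
from h import *
print(r.get_state()['contact_force'],r.get_state()['tool_pos'])
s=snap('side');r0,r1,c0,c1=150,250,250,350;k=6
cv2.imwrite('pics/s20b.png',cv2.resize(s['frame'][r0:r1,c0:c1,::-1],None,fx=k,fy=k,interpolation=cv2.INTER_CUBIC))
s=snap('top');r0,r1,c0,c1=130,200,195,295;k=7
cv2.imwrite('pics/t20.png',cv2.resize(s['frame'][r0:r1,c0:c1,::-1],None,fx=k,fy=k,interpolation=cv2.INTER_CUBIC))
E
```

```text
clock: 15.95
tool_pos: [0.604, -0.1656, 0.0967]
eef_rot: [0.453, -0.543, 0.544, -0.452]
contact_force: [-0.3, 0.8, -1.8]
opening: 0.599
[-0.30393242  0.76097714 -1.81733896] [ 0.60404515 -0.16555555  0.09669029]
```

```bash
sleep 6
```

```text
(no output)
```

View pics/s20b.png

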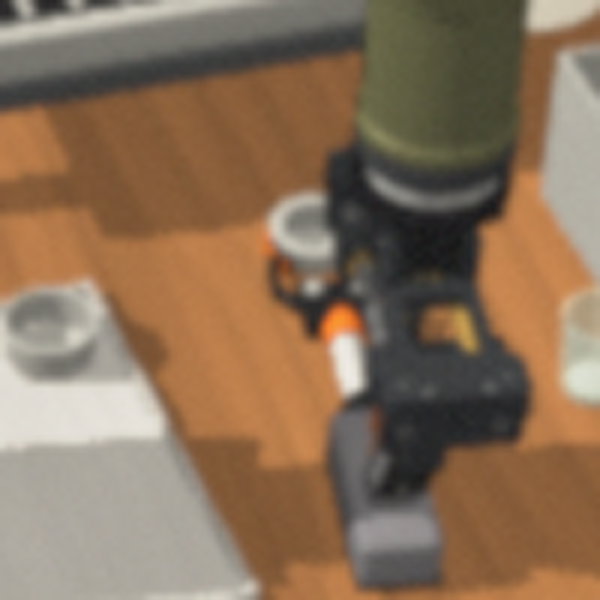

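View pics/t20.png

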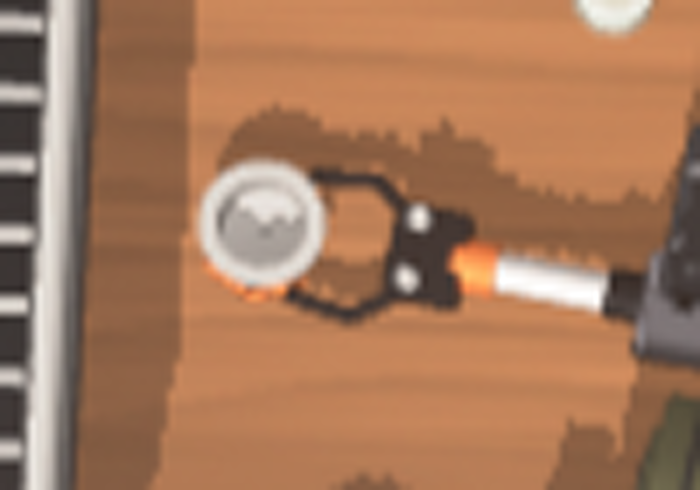

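```bash
python3 -m inch '0 3 0 0;0 6 0 0;0 8 0 0;0 8 0 0' -0.2 12;python3 -m inch '0 0 0 0;0 0 0 0;0 0 0 0' -0.2 50; python3 -m inch '0 -3 0 0;0 -6 0 0;0 -9 0 0;0 -12 0 0;0 -12 0 0' -0.2 50
python3 - <<'E'
from h import *
print(r.get_state()['contact_force'],r.get_state()['tool_pos'])
s=snap('side');r0,r1,c0,c1=150,250,250,350;k=6
cv2.imwrite('pics/s21b.png',cv2.resize(s['frame'][r0:r1,c0:c1,::-1],None,fx=k,fy=k,interpolation=cv2.INTER_CUBIC))
print(r.get_state()['contact_force'],r.get_state()['opening'])
E
```

```text
clock: 16.45
tool_pos: [0.6061, -0.1638, 0.0907]
eef_rot: [0.453, -0.541, 0.544, -0.454]
contact_force: [-3.0, -4.0, 12.1]
opening: 0.619
clock: 16.75
tool_pos: [0.6064, -0.1638, 0.0913]
eef_rot: [0.453, -0.541, 0.544, -0.454]
contact_force: [-2.4, -3.9, 14.3]
opening: 0.584
clock: 17.25
tool_pos: [0.6049, -0.1614, 0.1005]
eef_rot: [-0.454, 0.543, -0.542, 0.454]
contact_force: [0.1, 0.6, -1.5]
opening: 0.579
[ 0.05921097  0.55535595 -1.45243674] [ 0.60492196 -0.16139755  0.10053612]
[-0.72691533  1.68849412 -2.62305824] 0.5762728829359756
```

```bash
sleep 6
```

```text
(no output)
```

View pics/s21b.png

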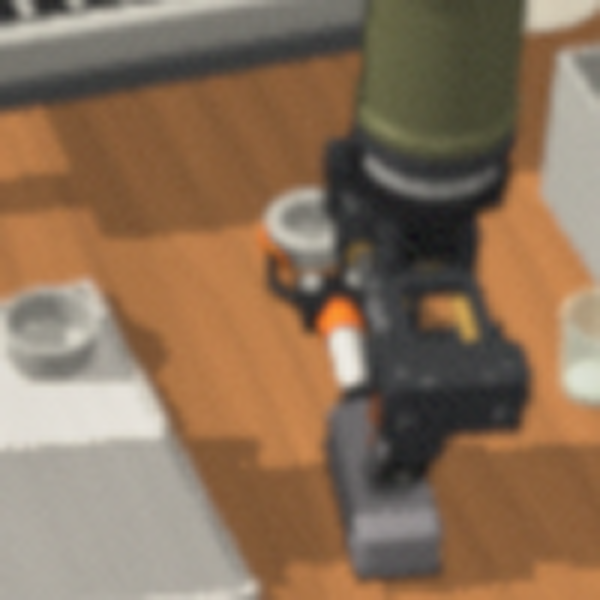

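```bash
python3 -m inch '0 -3 0 0;0 -6 0 0;0 -9 0 0;0 -12 0 0;0 -12 0 0' -0.2 60
python3 - <<'E'
from h import *
print(r.get_state()['contact_force'],r.get_state()['tool_pos'])
s=snap('side');r0,r1,c0,c1=150,250,250,350;k=6
cv2.imwrite('pics/s22b.png',cv2.resize(s['frame'][r0:r1,c0:c1,::-1],None,fx=k,fy=k,interpolation=cv2.INTER_CUBIC))
print(r.get_state()['contact_force'],r.get_state()['opening'])
s=snap('top');r0,r1,c0,c1=130,200,195,295;k=7
cv2.imwrite('pics/t22.png',cv2.resize(s['frame'][r0:r1,c0:c1,::-1],None,fx=k,fy=k,interpolation=cv2.INTER_CUBIC))
E
```

```text
clock: 17.8
tool_pos: [0.6051, -0.1627, 0.1133]
eef_rot: [0.453, -0.542, 0.543, -0.454]
contact_force: [-0.4, 0.2, -2.5]
opening: 0.551
[-0.39383032  0.15350359 -2.47599805] [ 0.60512695 -0.16267298  0.11326559]
[ 0.45684094  0.24234319 -1.71663944] 0.5525400180491931
```

```bash
sleep 6
```

```text
(no output)
```

View pics/s22b.png

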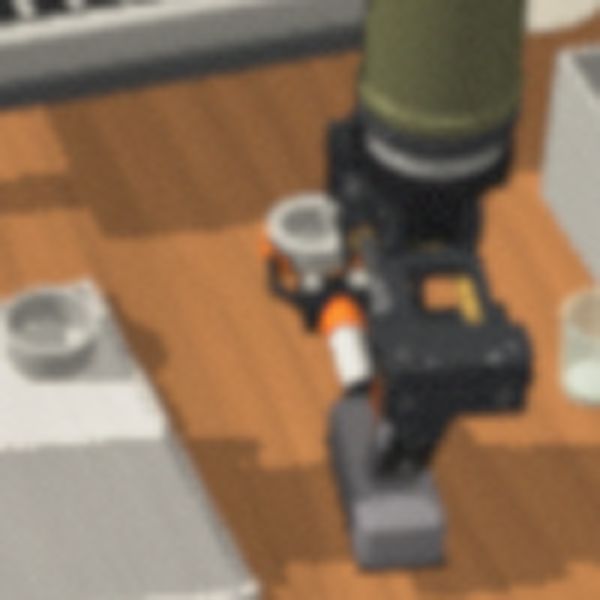

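View pics/t22.png

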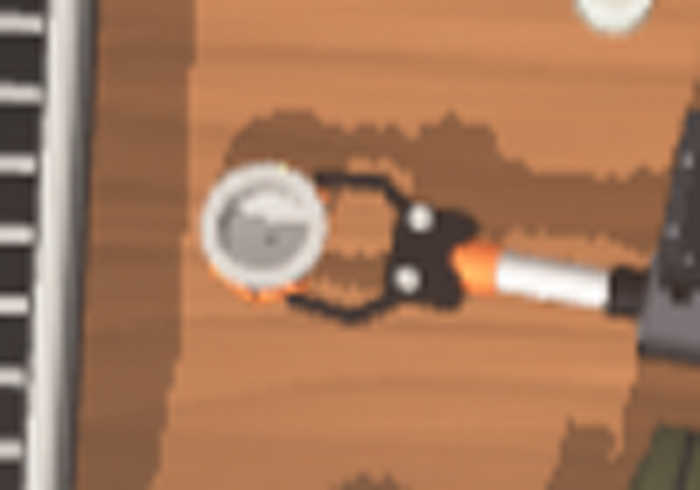

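```bash
python3 -m inch '0 -6 0 0;0 -12 0 0;0 -18 0 0;0 -24 0 0;0 -30 0 0;0 -36 0 0;0 -42 0 0;0 -48 0 0;0 -48 0 0' -0.2 60
cat > v.py <<'E'
from h import *
import sys
f=sys.argv[1]
st=r.get_state();print(st['contact_force'],st['tool_pos'],st['opening'])
s=snap('side');a=proj(s,np.array(st['tool_pos']));r0=max(0,int(a[0])-70);c0=int(a[1])-70;k=5
cv2.imwrite(f'pics/{f}.png',cv2.resize(s['frame'][r0:r0+120,c0:c0+140,::-1],None,fx=k,fy=k,interpolation=cv2.INTER_CUBIC));print('crop',r0,c0,k)
s=snap('top');a=proj(s,np.array(st['tool_pos'])+[0,.15,0]);r0=max(0,int(a[0])-50);c0=max(0,int(a[1])-70)
cv2.imwrite(f'pics/{f}t.png',cv2.resize(s['frame'][r0:r0+100,c0:c0+140,::-1],None,fx=k,fy=k,interpolation=cv2.INTER_CUBIC));print('crop',r0,c0,k)
E
python3 v.py a23
```

```text
clock: 18.8
tool_pos: [0.6054, -0.1626, 0.1617]
eef_rot: [0.453, -0.542, 0.543, -0.454]
contact_force: [-0.1, -0.4, -3.6]
opening: 0.532
[-0.06894893 -0.42294736 -3.55511948] [ 0.60544235 -0.16256158  0.16166942] 0.5316942016006437
crop 140 248 5
crop 118 198 5
```

```bash
sleep 6
```

```text
(no output)
```

View pics/a23.png

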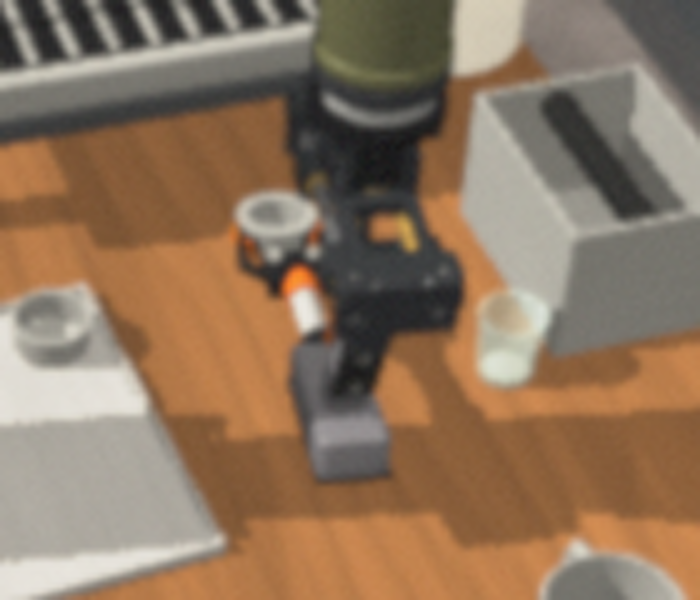

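View pics/a23t.png

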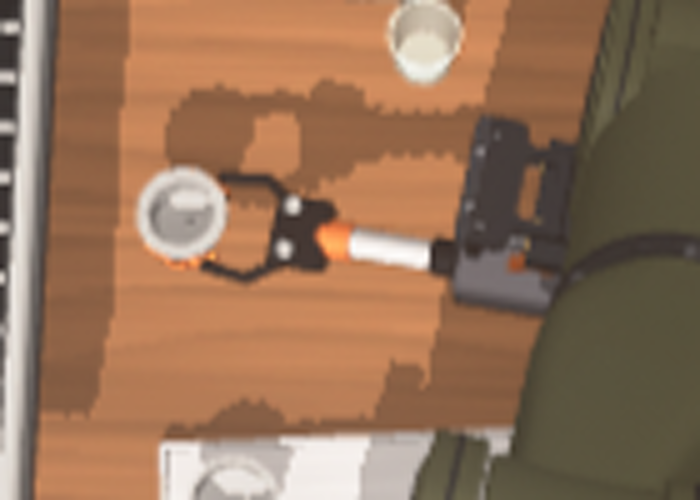

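```bash
python3 - <<'E'
from h import *
S=r.snapshot('side');T=r.snapshot('top')
def sd(x,y): return (140+y/5-.4,248+x/5-.4)
def tp(x,y): return (118+y/5-.4,198+x/5-.4)
for n,a,b in(('basket flange',(278,214),(183,213)),('orange',(298,278),(334,241)),('tubefront',(303,288),(348,243)),('tuberear',(318,332),(430,254))):
    print(n,*tri(S,sd(*a),T,tp(*b)))
print(r.get_state()['tool_pos'],r.get_state()['opening'],r.get_state()['clock'])
E
```

```text
basket flange [0.64973832 0.09662662 0.05786519] 0.0017631888834611566
orange [0.6296764  0.00118654 0.08129424] 0.0020790469176083337
tubefront [ 0.62964787 -0.00749862  0.07942057] 0.0032800627478194967
tuberear [ 0.62239907 -0.05781323  0.08512085] 0.0022110766085795056
[ 0.60445132 -0.16233677  0.16030712] 0.5316081746734677 19.0
```

```bash
python3 -m inch '5 0 -5 0;14 0 -13 0;27 0 -25 0;42 0 -38 0;58 0 -52 0;74 0 -66 0;90 0 -80 0;106 0 -94 0;122 0 -109 0;136 0 -122 0' -0.2 60;python3 -m inch '14 0 -13 0;26 0 -24 0;36 0 -33 0;44 0 -40 0;50 0 -45 0;54 0 -49 0;58 0 -52 0;58 0 -52 0;58 0 -52 0' -0.2 60;python3 v.py a24
```

```text
clock: 20.0
tool_pos: [0.4582, -0.2763, 0.1607]
eef_rot: [-0.453, 0.543, -0.543, 0.453]
contact_force: [-0.3, -0.6, -3.4]
opening: 0.534
clock: 20.9
tool_pos: [0.3996, -0.3222, 0.1606]
eef_rot: [0.453, -0.542, 0.542, -0.454]
contact_force: [0.8, -0.6, -3.4]
opening: 0.537
[ 0.79164399 -0.55852565 -3.4070085 ] [ 0.3996184  -0.32223804  0.16061464] 0.5368164879212786
crop 195 197 5
crop 190 252 5
```

```bash
sleep 6
```

```text
(no output)
```

View pics/a24.png

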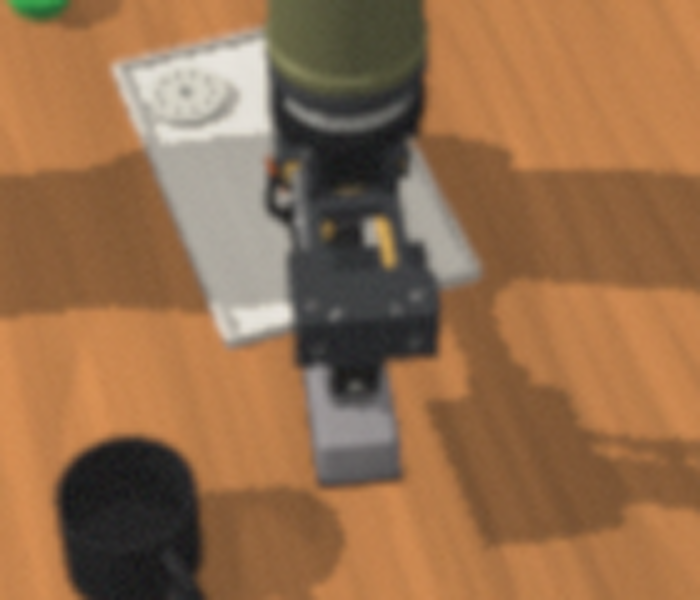

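View pics/a24t.png

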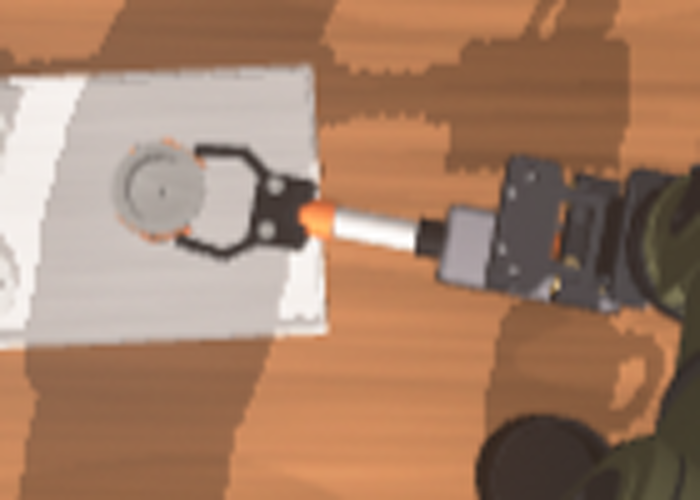

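```bash
python3 -m inch '4 0 -3 0;8 2 -7 0;11 6 -10 0;11 10 -10 0;11 13 -10 0;11 16 -10 0;11 18 -10 0;11 20 -10 0;11 20 -10 0' -0.2 60;python3 v.py a25
```

```text
clock: 21.9
tool_pos: [0.3874, -0.3314, 0.1404]
eef_rot: [-0.454, 0.543, -0.542, 0.454]
contact_force: [-0.7, 0.6, -3.3]
opening: 0.53
[-0.65474693  0.5602281  -3.33401759] [ 0.38737449 -0.33136992  0.14038758] 0.5298790461131357
crop 204 193 5
crop 195 254 5
```

```bash
sleep 6
```

```text
(no output)
```

View pics/a25t.png

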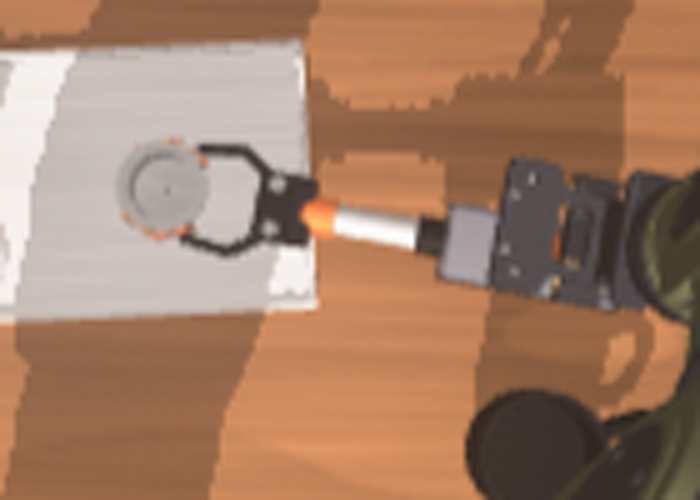

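View pics/a25.png

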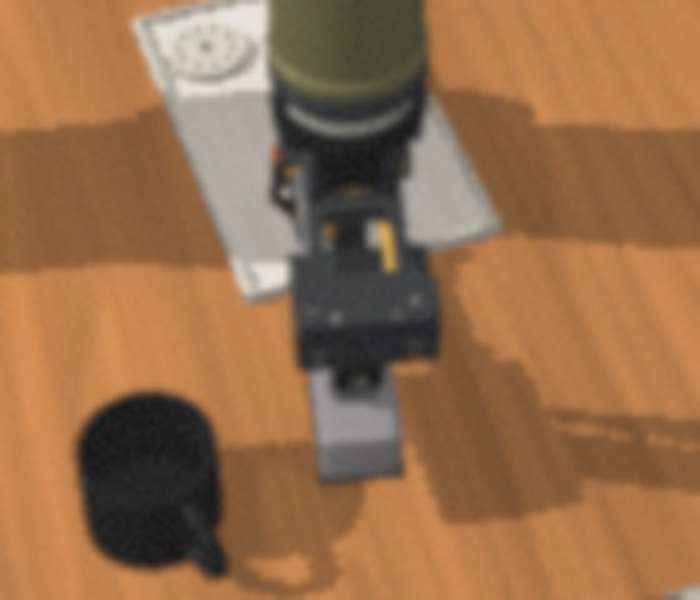

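```bash
python3 -m inch '0 2 0 0;0 4 0 0;0 6 0 0;0 8 0 0;0 8 0 0' -0.2 60;python3 -m inch '0 1 0 0;0 2 0 0;0 3 0 0;0 4 0 0;0 4 0 0' -0.2 60
```

```text
clock: 22.5
tool_pos: [0.3874, -0.332, 0.1327]
eef_rot: [0.453, -0.542, 0.543, -0.453]
contact_force: [0.1, -1.9, 0.3]
opening: 0.533
clock: 23.0
tool_pos: [0.3875, -0.3319, 0.1288]
eef_rot: [0.453, -0.542, 0.543, -0.453]
contact_force: [0.6, -4.2, 3.2]
opening: 0.539
```

```bash
python3 -m inch '0 0 0 0;0 0 0 0;0 0 0 0' -0.2 25;python3 -m inch '2 2 0 0;3 4 0 0;4 6 0 0;5 8 0 0;5 8 0 0' -0.2 25;python3 v.py a26
```

```text
clock: 23.3
tool_pos: [0.3872, -0.3308, 0.1283]
eef_rot: [-0.454, 0.543, -0.542, 0.454]
contact_force: [0.0, -1.4, -2.3]
opening: 0.563
clock: 23.8
tool_pos: [0.3863, -0.3356, 0.1203]
eef_rot: [-0.453, 0.543, -0.542, 0.454]
contact_force: [1.1, 2.2, -0.1]
opening: 0.566
[ 1.05020601  2.1737257  -0.0917129 ] [ 0.38627328 -0.33563534  0.12026544] 0.5657612829916249
crop 210 193 5
crop 196 255 5
```

```bash
sleep 6
```

```text
(no output)
```

View pics/a26t.png

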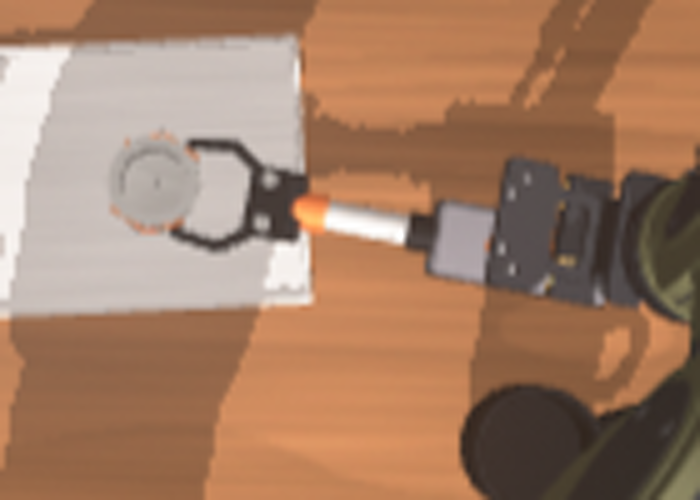

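View pics/a26.png

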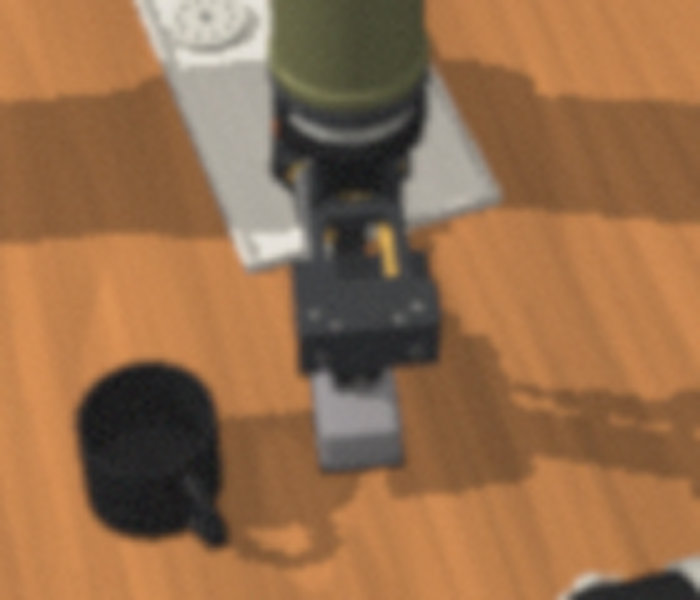

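```bash
python3 -m inch '1 2 0 0;2 4 0 0;3 6 0 0;4 8 0 0;4 8 0 0' -0.2 22;python3 -m inch '1 2 0 0;2 4 0 0;3 6 0 0;4 8 0 0;4 8 0 0' -0.2 22;python3 v.py a27
```

```text
clock: 24.4
tool_pos: [0.3855, -0.3407, 0.1123]
eef_rot: [-0.454, 0.543, -0.543, 0.453]
contact_force: [-0.2, 1.0, -0.9]
opening: 0.57
clock: 24.9
tool_pos: [0.3849, -0.3446, 0.1044]
eef_rot: [-0.454, 0.543, -0.543, 0.453]
contact_force: [0.1, 0.1, 0.1]
opening: 0.565
[0.12735599 0.06970943 0.08123096] [ 0.38486375 -0.34458773  0.1043515 ] 0.565162548144235
crop 216 194 5
crop 196 258 5
```

```bash
sleep 6
```

```text
(no output)
```

View pics/a27.png

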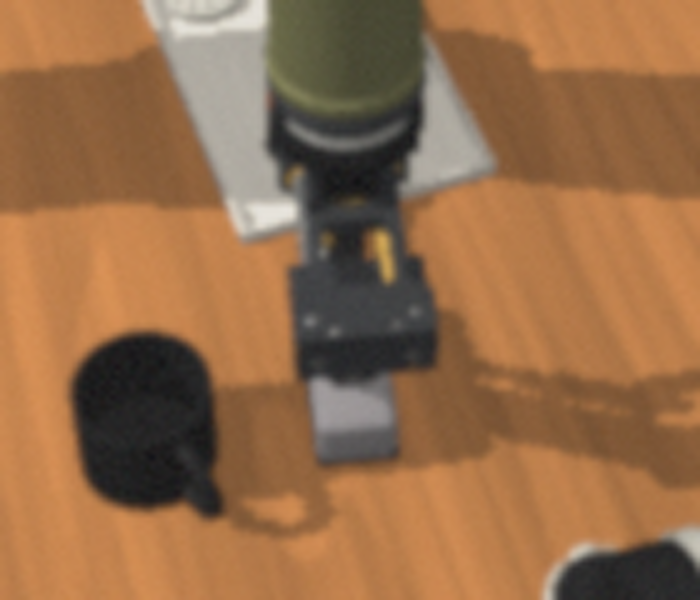

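View pics/a27t.png

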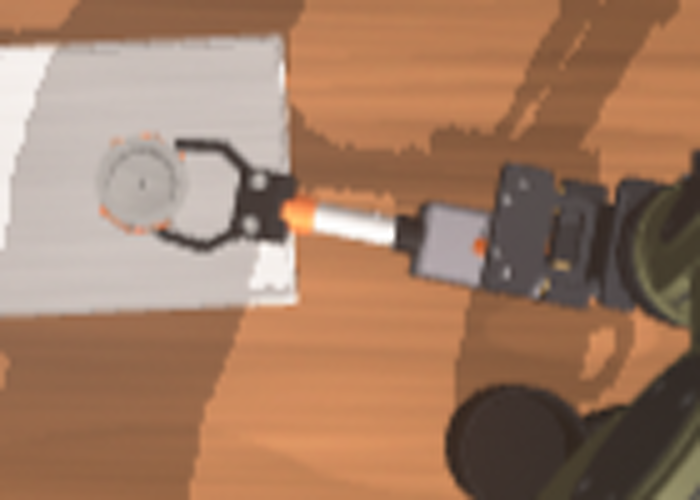

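```bash
python3 -m inch '0 1 0 0;1 2 0 0;1 3 0 0;2 4 0 0;2 4 0 0' -0.2 22;python3 -m inch '0 1 0 0;1 2 0 0;1 3 0 0;2 4 0 0;2 4 0 0' -0.2 20;python3 v.py a28
python3 - <<'E'
from h import *
s=snap('top');r0,c0,k=200,255,9
cv2.imwrite('pics/a28z.png',cv2.resize(s['frame'][r0:r0+62,c0:c0+85,::-1],None,fx=k,fy=k,interpolation=cv2.INTER_CUBIC))
E
```

```text
clock: 25.5
tool_pos: [0.3846, -0.3463, 0.1005]
eef_rot: [-0.454, 0.543, -0.542, 0.453]
contact_force: [-0.0, 0.8, -0.4]
opening: 0.568
clock: 26.0
tool_pos: [0.3852, -0.3494, 0.099]
eef_rot: [0.453, -0.541, 0.544, -0.454]
contact_force: [-2.3, 3.3, 22.0]
opening: 0.482
[-2.34190115  3.25295222 21.97675331] [ 0.38523185 -0.34935177  0.09901812] 0.4821440481189149
crop 219 195 5
crop 196 259 5
```

```bash
sleep 6
```

```text
(no output)
```

View pics/a28.png

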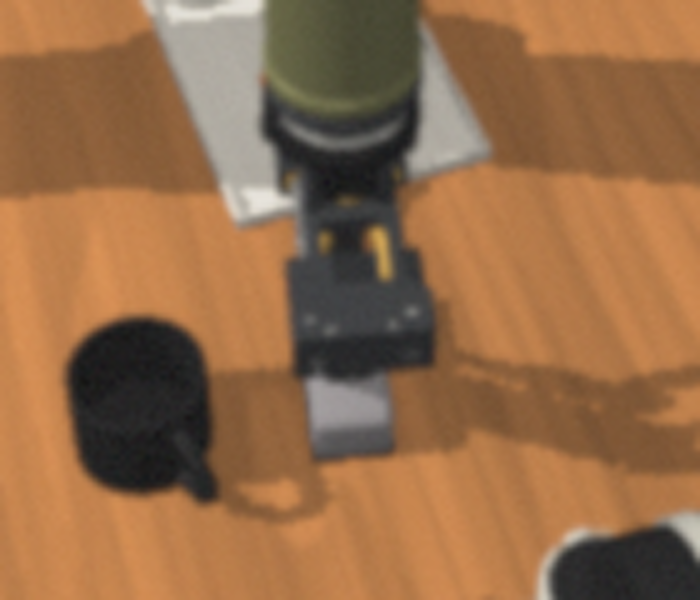

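View pics/a28z.png

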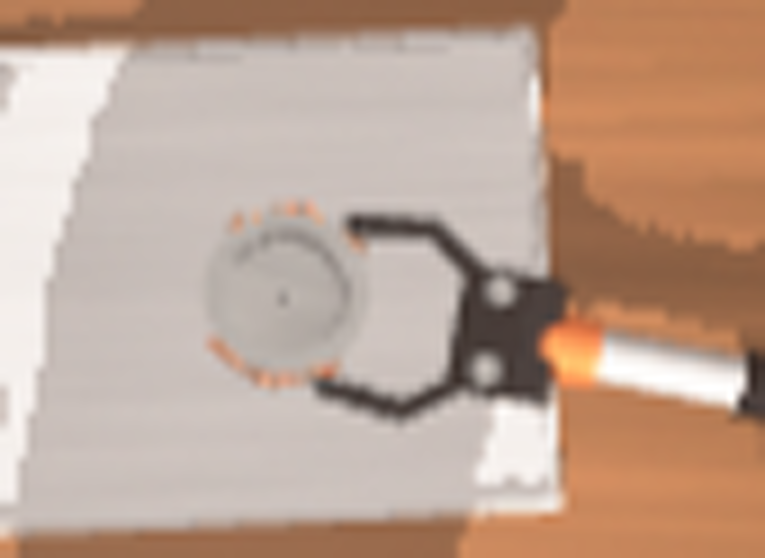

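```bash
python3 -m inch '0 -1 0 0;0 -2 0 0;0 -2 0 0' -0.04 12;python3 -m inch '0 0 0 0;0 0 0 0' 0.1 10;python3 -m inch '0 0 0 0;0 0 0 0' 0.2 10;python3 v.py a29
```

```text
clock: 26.45
tool_pos: [0.3848, -0.3488, 0.0995]
eef_rot: [0.454, -0.542, 0.543, -0.454]
contact_force: [-0.5, 1.9, 9.3]
opening: 0.482
clock: 26.65
tool_pos: [0.3851, -0.3478, 0.0995]
eef_rot: [0.453, -0.542, 0.543, -0.454]
contact_force: [0.1, 4.6, 10.6]
opening: 0.551
clock: 26.85
tool_pos: [0.3851, -0.3477, 0.0994]
eef_rot: [0.453, -0.542, 0.543, -0.454]
contact_force: [1.0, 4.0, 8.4]
opening: 0.597
[0.96041523 4.00506847 8.41953693] [ 0.38509695 -0.3477372   0.09935972] 0.5970306934055659
crop 218 194 5
crop 196 259 5
```

```bash
sleep 6
```

```text
(no output)
```

View pics/a29t.png

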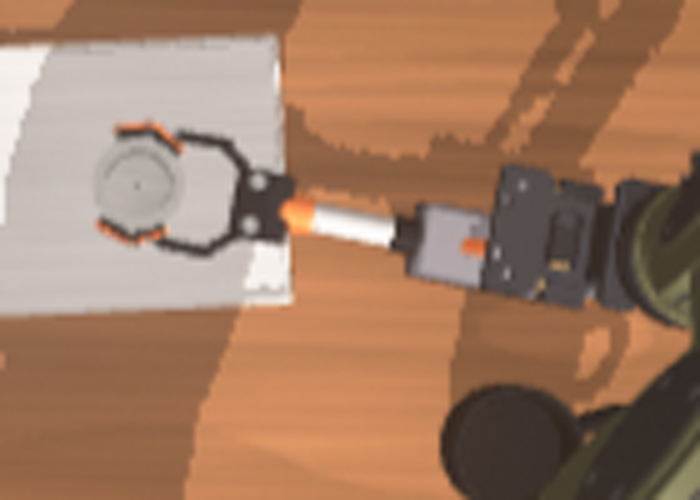

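View pics/a29.png

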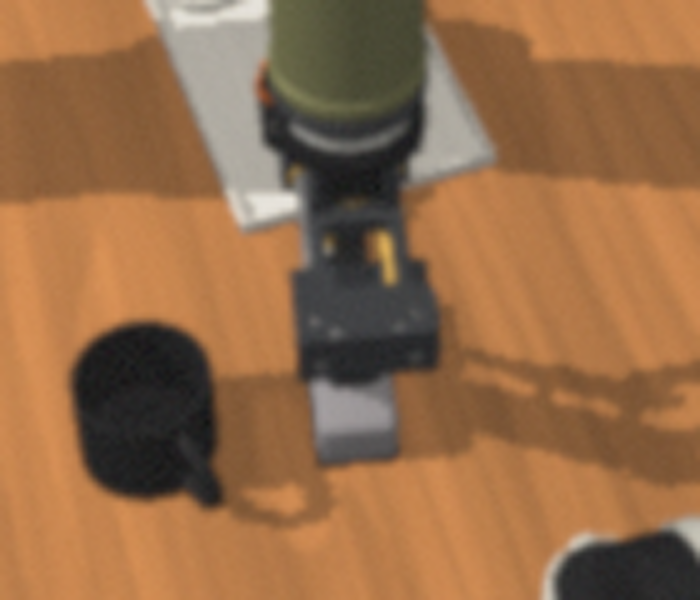

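```bash
python3 -m inch '0 0 0 0;0 0 0 0' 0.4 10;python3 -m inch '0 0 0 0;0 0 0 0;0 0 0 0' 1 10;python3 v.py a30
```

```text
clock: 27.15
tool_pos: [0.3851, -0.3476, 0.0992]
eef_rot: [0.453, -0.542, 0.542, -0.454]
contact_force: [0.1, 2.9, 6.8]
opening: 0.699
clock: 27.45
tool_pos: [0.3849, -0.3485, 0.099]
eef_rot: [0.454, -0.542, 0.543, -0.454]
contact_force: [1.7, -0.1, -0.3]
opening: 0.95
[ 1.70294142 -0.085942   -0.29660394] [ 0.38492428 -0.34846429  0.09897619] 0.9504629719098837
crop 218 194 5
crop 196 259 5
```

```bash
sleep 6
```

```text
(no output)
```

View pics/a30t.png

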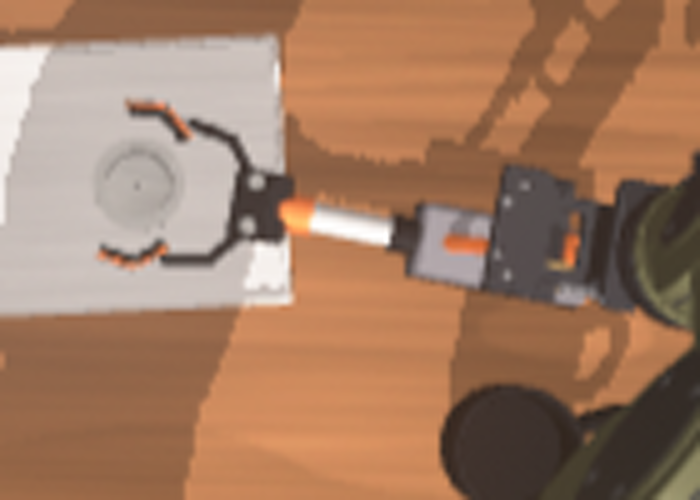

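View pics/a30.png

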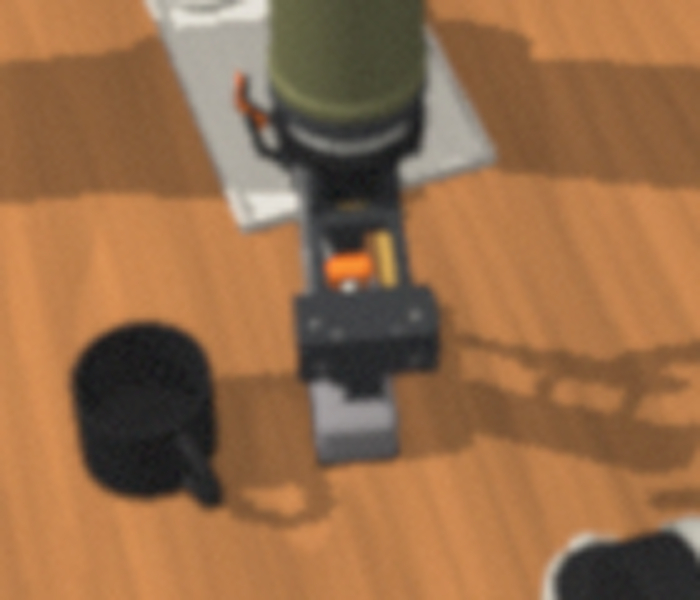

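```bash
python3 -m inch '0 2 0 0;0 4 0 0;0 6 0 0;0 8 0 0;0 8 0 0' 1 10;python3 -m inch '0 0 0 0;0 0 0 0;0 0 0 0' 0.4 5
```

```text
clock: 28.05
tool_pos: [0.3846, -0.3472, 0.0905]
eef_rot: [-0.453, 0.543, -0.542, 0.454]
contact_force: [0.3, 2.8, 4.0]
opening: 0.999
clock: 28.35
tool_pos: [0.3846, -0.3476, 0.0907]
eef_rot: [-0.453, 0.542, -0.542, 0.454]
contact_force: [0.4, 2.4, 3.4]
opening: 0.764
```

```bash
python3 v.py a31
```

```text
[0.43106571 2.44903549 3.43298415] [ 0.38464443 -0.34756904  0.09071571] 0.7640095784034807
crop 220 194 5
crop 197 258 5
```

```bash
sleep 6
```

```text
(no output)
```

View pics/a31t.png

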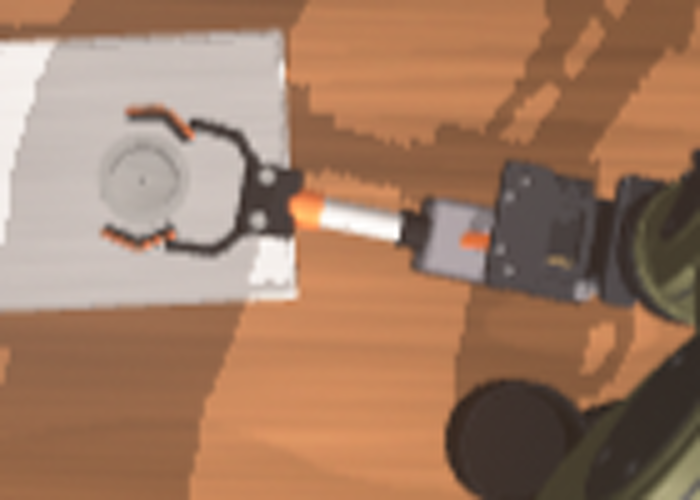

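View pics/a31.png

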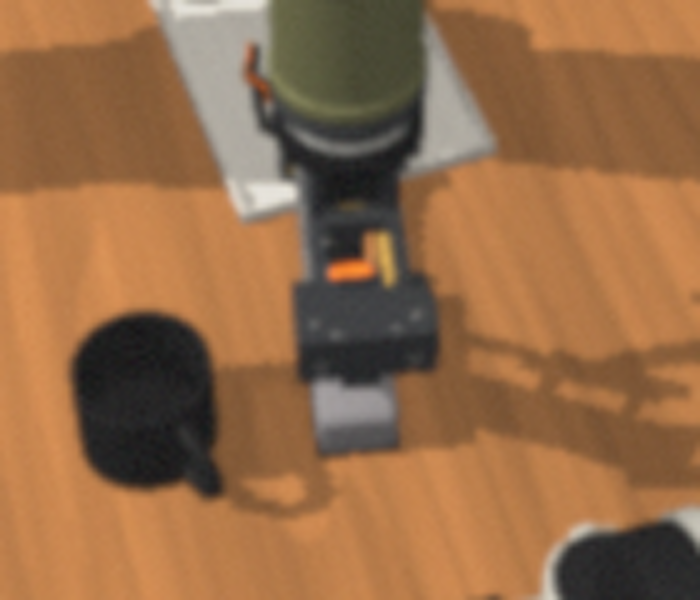

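```bash
python3 -m inch '3 0 0 0;8 0 0 0;14 0 0 0;20 0 0 0;26 0 0 0;26 0 0 0' 0.4 5;python3 v.py a32
```

```text
clock: 29.05
tool_pos: [0.3793, -0.3755, 0.0907]
eef_rot: [0.453, -0.543, 0.543, -0.453]
contact_force: [1.0, 2.4, 4.7]
opening: 0.768
[0.9661891  2.36027923 4.72092702] [ 0.37926683 -0.37547171  0.09069628] 0.7681781344063768
crop 229 195 5
crop 199 267 5
```

```bash
sleep 6
```

```text
(no output)
```

View pics/a32t.png

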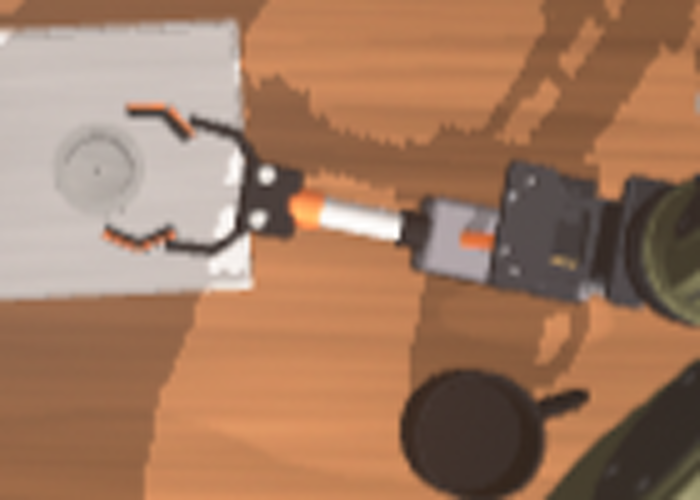

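```bash
python3 -m inch '3 0 0 0;8 0 0 0;14 0 0 0;20 0 0 0;25 0 0 0;27 0 0 0;27 0 0 0' 0.4 5;python3 -m inch '1 0 0 0;3 0 0 0;4 0 0 0;4 0 0 0' 0 14;python3 v.py a33
```

```text
clock: 29.85
tool_pos: [0.3748, -0.401, 0.0907]
eef_rot: [0.453, -0.543, 0.543, -0.453]
contact_force: [1.0, 2.3, 2.5]
opening: 0.764
clock: 30.25
tool_pos: [0.3742, -0.4061, 0.0913]
eef_rot: [0.454, -0.542, 0.544, -0.453]
contact_force: [-0.3, -0.2, 5.0]
opening: 0.554
[-0.30625572 -0.1547237   5.01707648] [ 0.37421254 -0.40605726  0.09131303] 0.553701117272303
crop 238 196 5
crop 201 278 5
```

```bash
sleep 6
```

```text
(no output)
```

View pics/a33t.png

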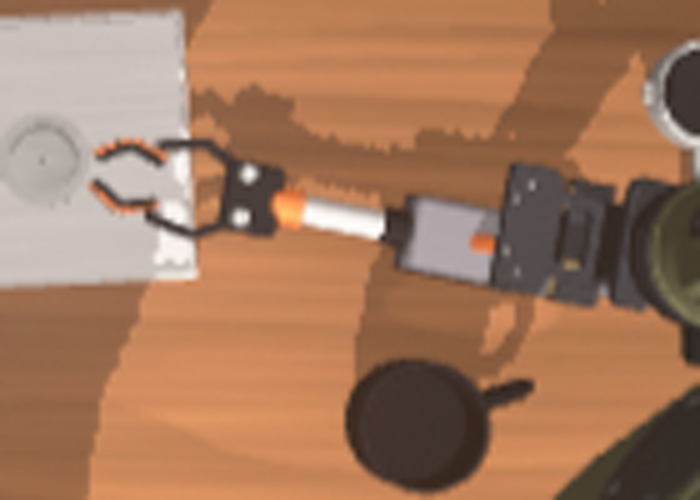

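```bash
python3 -m inch '2 0 0 0;4 0 0 0;7 0 0 0;7 0 0 0' -0.4 60;python3 v.py a34
```

```text
clock: 30.75
tool_pos: [0.3739, -0.4085, 0.0916]
eef_rot: [-0.453, 0.543, -0.541, 0.455]
contact_force: [0.2, 7.8, 13.7]
opening: 0.504
[ 0.19525848  7.84020999 13.73229205] [ 0.37387936 -0.40853851  0.09160806] 0.504415146202996
crop 239 196 5
crop 201 279 5
```

```bash
sleep 6
```

```text
(no output)
```

View pics/a34t.png

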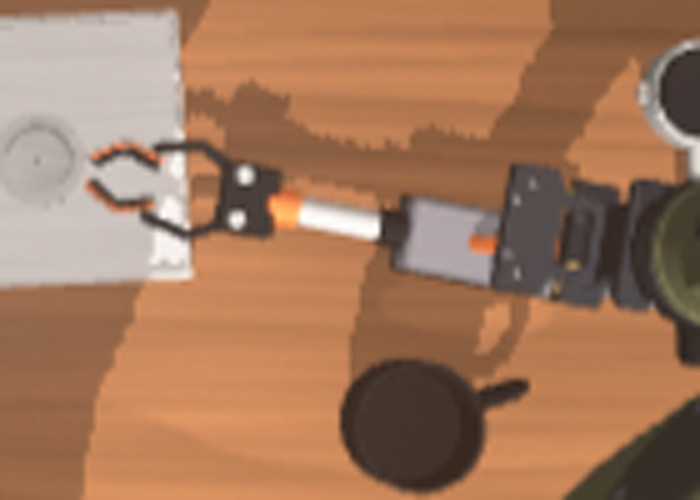

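```bash
python3 -m inch '0 -4 0 0;0 -9 0 0;-1 -14 0 0;-2 -20 0 0;-3 -26 0 0;-4 -32 0 0;-4 -38 0 0;-4 -38 0 0' -0.4 60;python3 v.py a35
```

```text
clock: 31.65
tool_pos: [0.3742, -0.408, 0.1296]
eef_rot: [0.453, -0.542, 0.543, -0.453]
contact_force: [0.6, 0.5, -2.9]
opening: 0.48
[ 0.62730488  0.49904394 -2.85065847] [ 0.37415131 -0.4079699   0.12961445] 0.48044348827294836
crop 230 196 5
crop 200 280 5
```

```bash
sleep 6
```

```text
(no output)
```

View pics/a35t.png

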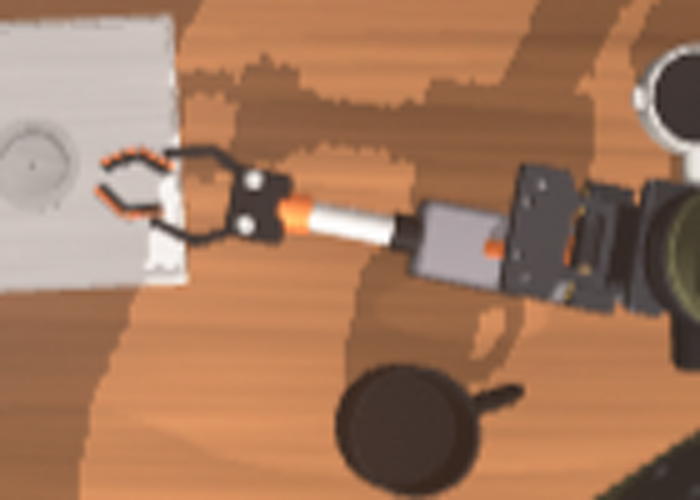

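View pics/a35.png

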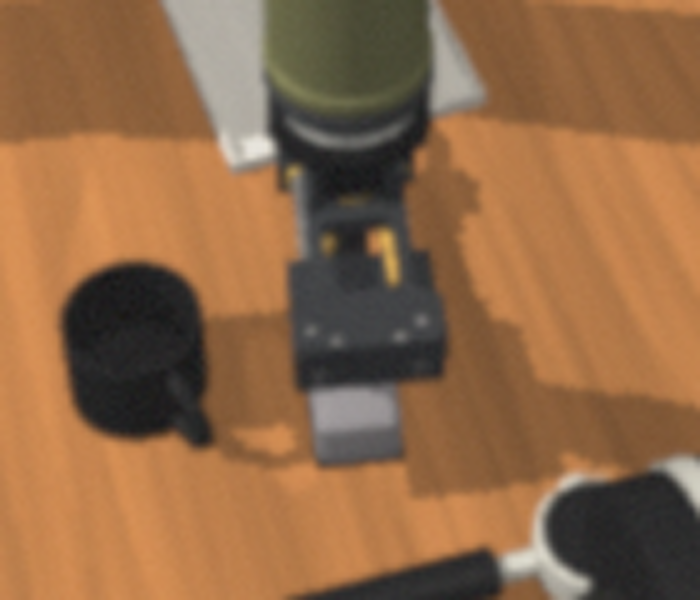

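```bash
python3 -m inch '0 -5 0 0;0 -11 0 0;0 -18 0 0;0 -25 0 0;0 -32 0 0;0 -35 2 0;0 -35 8 0;0 -35 18 0;0 -35 30 0;0 -35 30 0' -0.4 60;python3 v.py a36
```

```text
clock: 32.75
tool_pos: [0.4066, -0.4125, 0.1634]
eef_rot: [0.453, -0.541, 0.543, -0.455]
contact_force: [-0.1, 0.6, -3.8]
opening: 0.464
[-0.08501655  0.60800324 -3.76754072] [ 0.40657171 -0.4125233   0.16340035] 0.4641293123432697
crop 220 209 5
crop 189 284 5
```

```bash
sleep 6
```

```text
(no output)
```

View pics/a36t.png

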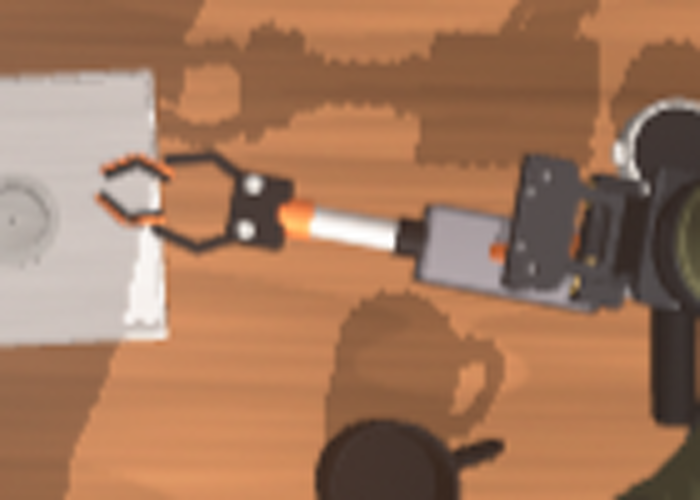

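```bash
python3 -m inch '-2 0 6 0;-6 0 16 0;-15 0 30 0;-28 0 46 0;-43 0 62 0;-60 0 78 0;-79 0 93 0;-98 0 106 0;-117 0 118 0;-136 0 128 0' -0.4 60;python3 -m inch '-19 0 8 0;-37 0 14 0;-54 0 18 0;-70 0 21 0;-84 0 23 0;-95 0 24 0;-103 0 24 0;-107 0 24 0;-107 0 24 0;-107 0 24 0' -0.4 60;python3 v.py a37
```

```text
clock: 33.85
tool_pos: [0.5556, -0.2991, 0.1635]
eef_rot: [0.454, -0.542, 0.542, -0.454]
contact_force: [-0.4, -0.8, -2.1]
opening: 0.462
clock: 34.85
tool_pos: [0.5955, -0.2015, 0.1637]
eef_rot: [0.453, -0.543, 0.543, -0.453]
contact_force: [0.1, -0.6, -2.8]
opening: 0.459
[ 0.05761427 -0.55096146 -2.75054779] [ 0.59554393 -0.20145408  0.16368571] 0.45868738666573095
crop 149 250 5
crop 121 211 5
```

```bash
sleep 6
```

```text
(no output)
```

View pics/a37t.png

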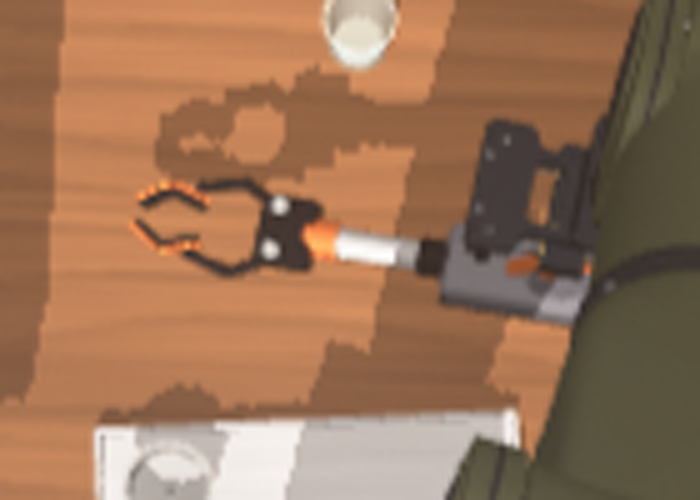

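View pics/a37.png

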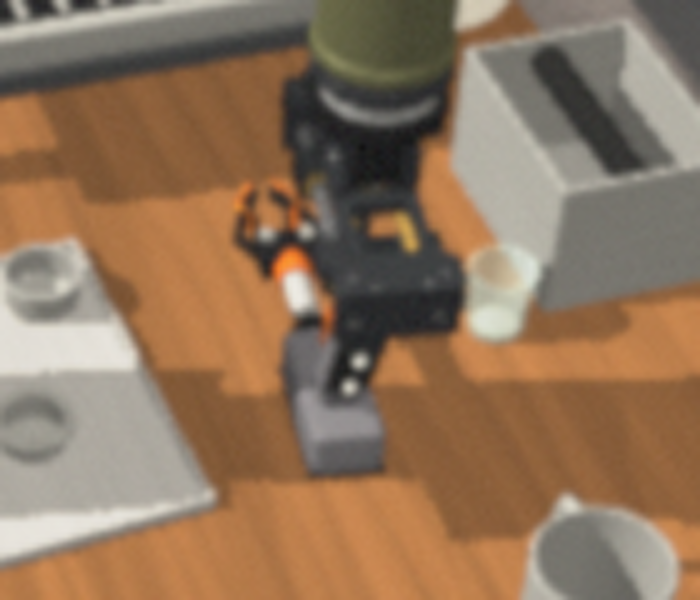

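```bash
python3 -m inch '0 4 0 0;0 9 0 0;0 14 0 0;0 18 0 0;0 22 0 0;0 25 0 0;0 25 0 0' -0.4 60;python3 -m inch '0 2 0 0;0 4 0 0;0 6 0 0;0 8 0 0;0 8 0 0' -0.4 60
```

```text
clock: 35.65
tool_pos: [0.5956, -0.2003, 0.1381]
eef_rot: [-0.454, 0.543, -0.542, 0.453]
contact_force: [-0.5, -0.0, -3.6]
opening: 0.461
clock: 36.15
tool_pos: [0.5957, -0.2004, 0.1303]
eef_rot: [-0.454, 0.543, -0.542, 0.453]
contact_force: [-0.0, -1.2, -3.7]
opening: 0.459
```

```bash
python3 -m inch '0 2 0 0;0 4 0 0;0 6 0 0;0 6 0 0' -0.4 60;python3 -m inch '1 2 0 0;2 4 0 0;2 4 0 0' -0.4 60;python3 v.py a38
```

```text
clock: 36.55
tool_pos: [0.5958, -0.2005, 0.1245]
eef_rot: [-0.453, 0.543, -0.543, 0.453]
contact_force: [-0.4, -0.2, -3.3]
opening: 0.465
clock: 36.85
tool_pos: [0.5956, -0.2023, 0.1205]
eef_rot: [-0.453, 0.543, -0.543, 0.454]
contact_force: [0.2, -0.5, -1.0]
opening: 0.465
[ 0.19454366 -0.45100146 -0.95068806] [ 0.59560016 -0.20233488  0.12054915] 0.4646930878165302
crop 160 249 5
crop 124 211 5
```

```bash
sleep 6
```

```text
(no output)
```

View pics/a38.png

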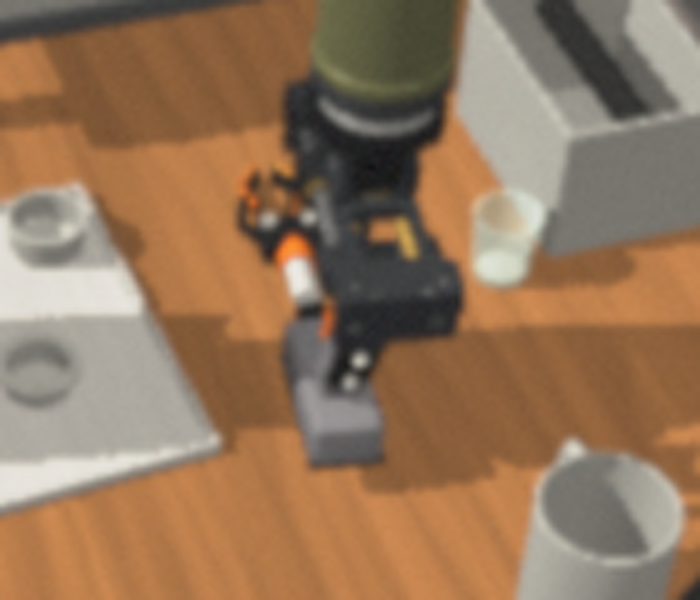

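Touching now. I lower along the arc with less grip.

```bash
python3 -m inch '0 0 0 0;0 0 0 0' -0.4 30;python3 -m inch '1 2 0 0;2 4 0 0;3 6 0 0;4 8 0 0;5 10 0 0;5 10 0 0' -0.4 28;python3 -m inch '1 2 0 0;2 4 0 0;3 6 0 0;3 6 0 0' -0.4 25
```

```text
clock: 37.15
tool_pos: [0.5959, -0.2023, 0.121]
eef_rot: [0.453, -0.542, 0.543, -0.454]
contact_force: [-0.2, -0.3, 1.2]
opening: 0.486
clock: 37.75
tool_pos: [0.5943, -0.2077, 0.1102]
eef_rot: [-0.454, 0.543, -0.542, 0.453]
contact_force: [0.2, -1.4, 0.9]
opening: 0.479
clock: 38.15
tool_pos: [0.5937, -0.2105, 0.1042]
eef_rot: [-0.454, 0.543, -0.542, 0.453]
contact_force: [-0.3, -1.7, -0.0]
opening: 0.481
```

```bash
python3 v.py a39;sleep 4
```

```text
[-0.29782    -1.70142835 -0.00275769] [ 0.59372339 -0.21050289  0.10417386] 0.48097758570389426
crop 166 249 5
crop 126 214 5
```

```bash
sleep 6
```

```text
(no output)
```

View pics/a39.png

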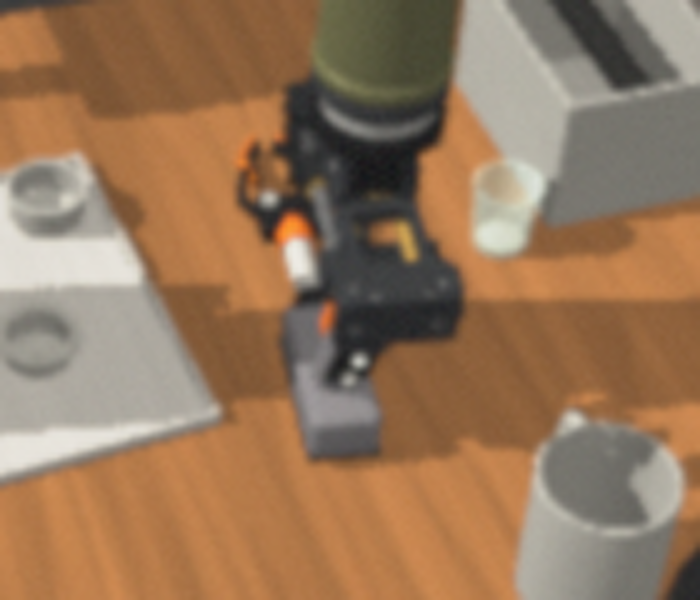

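```bash
python3 -m inch '1 1 0 0;1 2 0 0;2 3 0 0;2 3 0 0' -0.4 22;python3 -m inch '0 1 0 0;1 2 0 0;1 3 0 0;1 3 0 0' -0.4 18
```

```text
clock: 38.65
tool_pos: [0.5945, -0.2133, 0.1031]
eef_rot: [0.453, -0.541, 0.543, -0.454]
contact_force: [-1.1, 0.4, 9.2]
opening: 0.304
clock: 39.05
tool_pos: [0.5962, -0.2148, 0.1029]
eef_rot: [0.453, -0.54, 0.545, -0.454]
contact_force: [-3.3, 1.7, 23.9]
opening: 0.311
```

```bash
python3 -m inch '0 -2 0 0;0 -4 0 0;0 -5 0 0;0 -5 0 0' -0.36 10;python3 v.py a40
```

```text
clock: 39.45
tool_pos: [0.5948, -0.2127, 0.1053]
eef_rot: [0.453, -0.542, 0.543, -0.455]
contact_force: [-0.9, 1.7, 9.3]
opening: 0.322
[-0.87911792  1.7392406   9.33001642] [ 0.59484477 -0.21267692  0.10529326] 0.32212622916312883
crop 166 250 5
crop 125 215 5
```

```bash
sleep 6
```

```text
(no output)
```

View pics/a40.png

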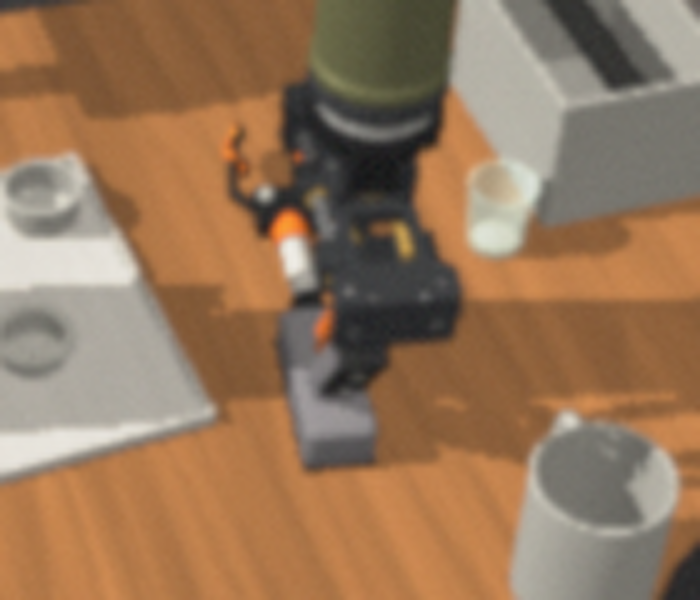

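View pics/a40t.png

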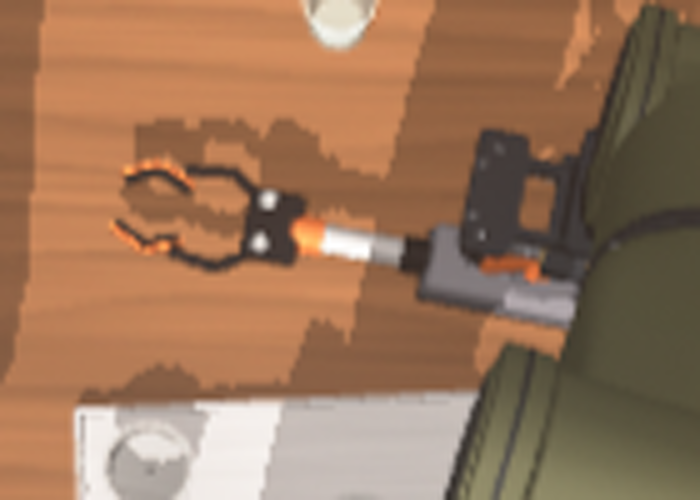

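```bash
python3 -m inch '0 -1 0 0;0 -2 0 0;0 -3 0 0;0 -4 0 0;0 -5 0 0;0 -6 0 0;0 -7 0 0;0 -8 0 0;0 -8 0 0' -0.3 5;python3 v.py a41
```

```text
clock: 40.45
tool_pos: [0.5949, -0.2123, 0.1129]
eef_rot: [0.453, -0.542, 0.543, -0.455]
contact_force: [0.2, 1.5, 7.2]
opening: 0.356
[0.16451523 1.49386406 7.20611176] [ 0.59494858 -0.21234053  0.1129273 ] 0.35605697356998417
crop 164 250 5
crop 125 215 5
```

```bash
sleep 6
```

```text
(no output)
```

View pics/a41.png

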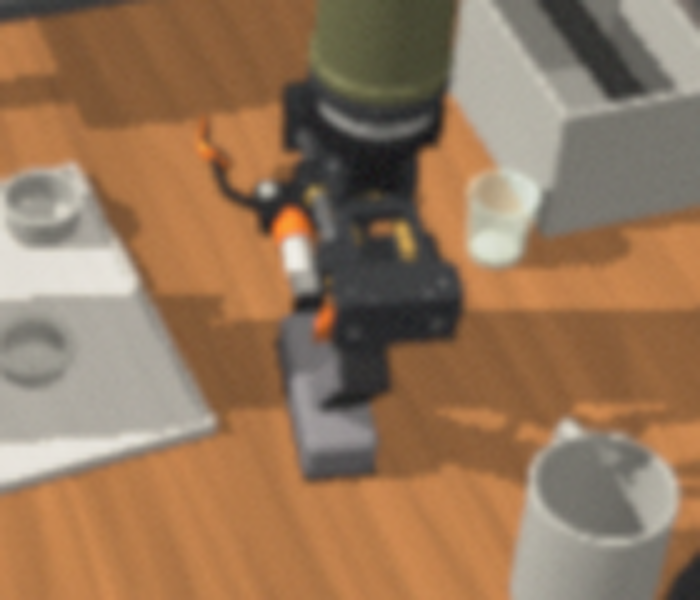

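View pics/a41t.png

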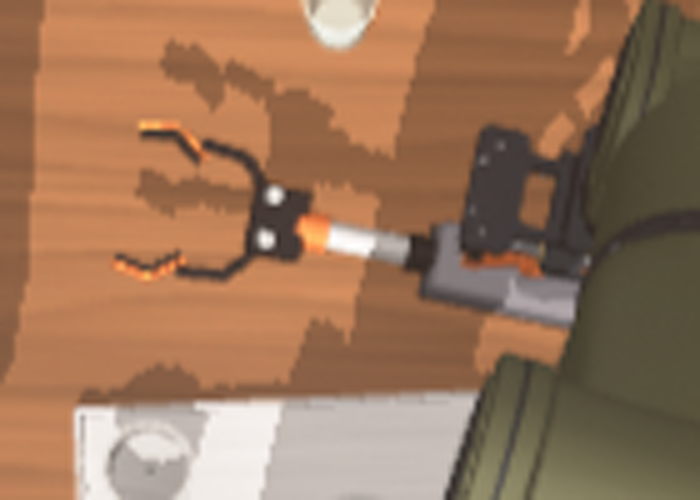

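```bash
python3 -m inch '0 2 0 0;0 4 0 0;0 6 0 0;0 6 0 0' -0.2 5;python3 v.py a42
```

```text
clock: 40.95
tool_pos: [0.5954, -0.2124, 0.1072]
eef_rot: [0.453, -0.541, 0.543, -0.455]
contact_force: [-0.3, 1.8, 8.4]
opening: 0.401
[-0.32806598  1.82840047  8.41648252] [ 0.59539192 -0.21240556  0.10721754] 0.40141516883082784
crop 165 250 5
crop 125 215 5
```

```bash
sleep 6
```

```text
(no output)
```

View pics/a42t.png

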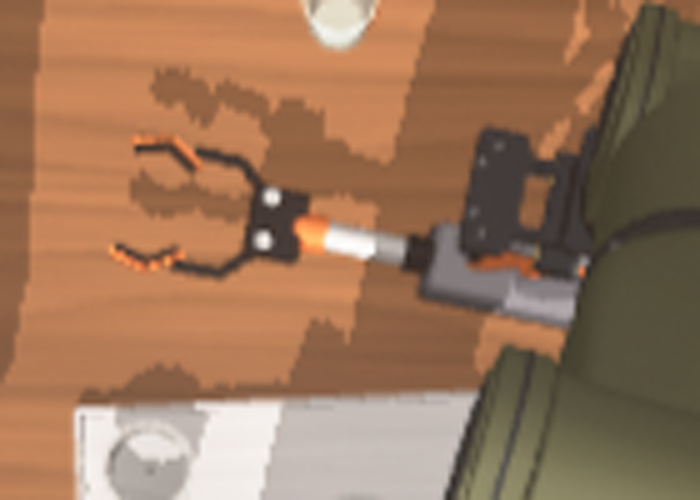

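View pics/a42.png

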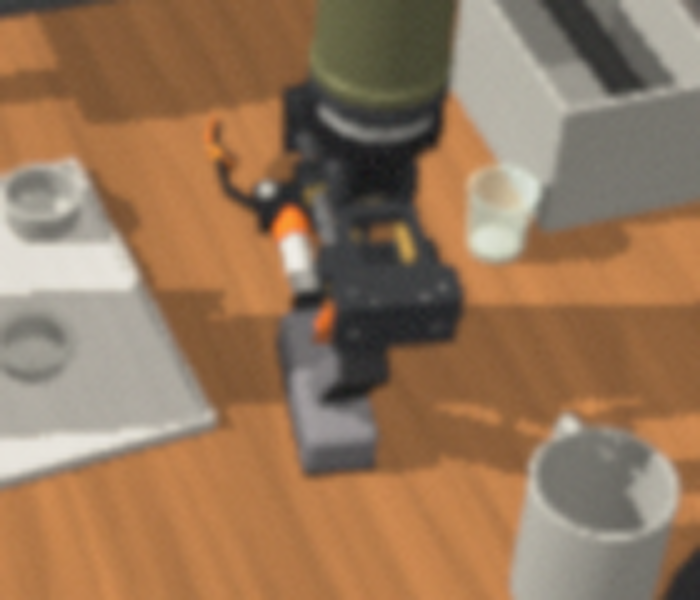

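```bash
python3 -m inch '0 1 0 0;0 2 0 0;0 3 0 0;0 3 0 0' 0 6;python3 -m inch '0 0 0 0;0 0 0 0' 0.15 6;python3 -m inch '0 0 0 0;0 0 0 0' 0.3 6;python3 v.py a43
```

```text
clock: 41.45
tool_pos: [0.5955, -0.2117, 0.104]
eef_rot: [0.453, -0.542, 0.543, -0.455]
contact_force: [-0.5, 2.7, 7.9]
opening: 0.499
clock: 41.65
tool_pos: [0.5954, -0.2116, 0.1041]
eef_rot: [0.453, -0.542, 0.543, -0.455]
contact_force: [0.9, 3.0, 8.6]
opening: 0.573
clock: 41.85
tool_pos: [0.5953, -0.2115, 0.1039]
eef_rot: [0.453, -0.542, 0.542, -0.455]
contact_force: [0.4, 2.8, 7.8]
opening: 0.652
[0.36593635 2.78299189 7.75535498] [ 0.59529473 -0.21149046  0.10392532] 0.6520676743584205
crop 166 250 5
crop 125 214 5
```

```bash
sleep 6
```

```text
(no output)
```

View pics/a43t.png

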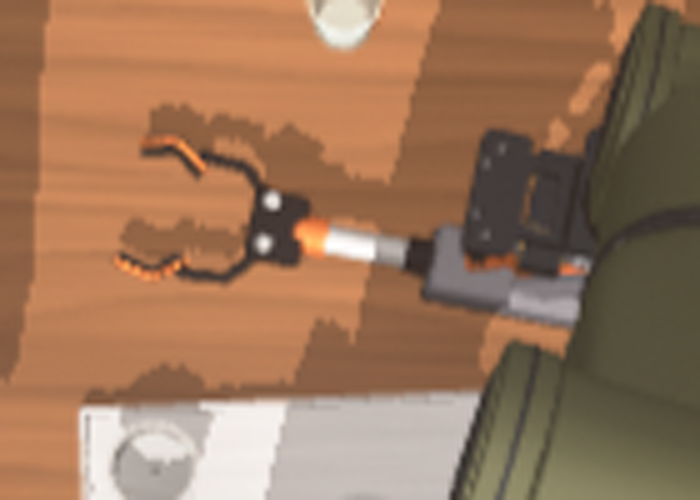

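View pics/a43.png

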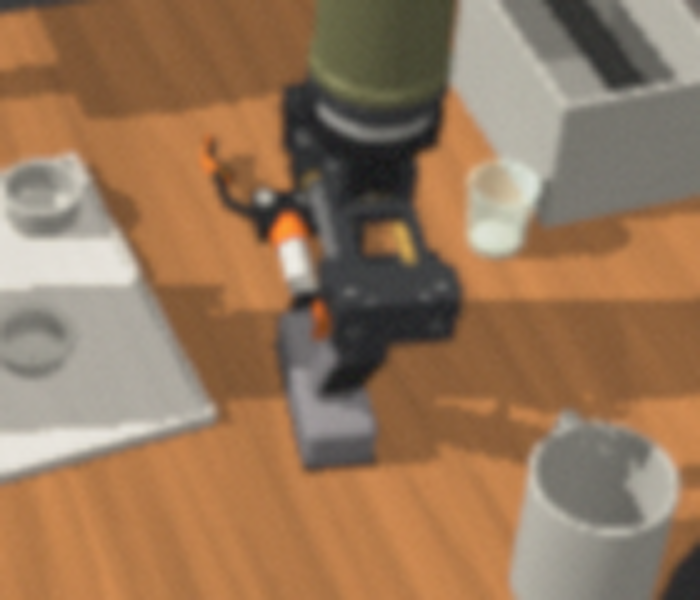

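```bash
python3 -m inch '0 0 0 0;0 0 0 0' 0.42 6;python3 -m inch '0 0 0 0;0 0 0 0' 0.52 6;python3 -m inch '0 0 0 0;0 0 0 0' 0.65 6;python3 -m inch '0 0 0 0;0 0 0 0' 0.8 6;python3 -m inch '0 0 0 0;0 0 0 0' 1 6;python3 v.py a44
```

```text
clock: 42.15
tool_pos: [0.5952, -0.2115, 0.1038]
eef_rot: [0.453, -0.542, 0.542, -0.455]
contact_force: [-0.3, 2.7, 6.8]
opening: 0.711
clock: 42.35
tool_pos: [0.5951, -0.2117, 0.1038]
eef_rot: [0.453, -0.542, 0.542, -0.455]
contact_force: [-0.2, 3.4, 6.1]
opening: 0.758
clock: 42.55
tool_pos: [0.5951, -0.2119, 0.1037]
eef_rot: [0.453, -0.542, 0.543, -0.455]
contact_force: [0.3, 2.5, 6.9]
opening: 0.825
clock: 42.75
tool_pos: [0.594, -0.2131, 0.1029]
eef_rot: [0.454, -0.542, 0.543, -0.454]
contact_force: [0.6, 0.6, 3.2]
opening: 0.902
clock: 42.95
tool_pos: [0.593, -0.2137, 0.1023]
eef_rot: [-0.454, 0.543, -0.542, 0.453]
contact_force: [0.2, -1.1, -0.5]
opening: 1.003
[ 0.24772469 -1.07155859 -0.53643454] [ 0.59301683 -0.21365454  0.10228564] 1.0030817334347764
crop 167 249 5
crop 126 215 5
```

```bash
sleep 6
```

```text
(no output)
```

View pics/a44t.png

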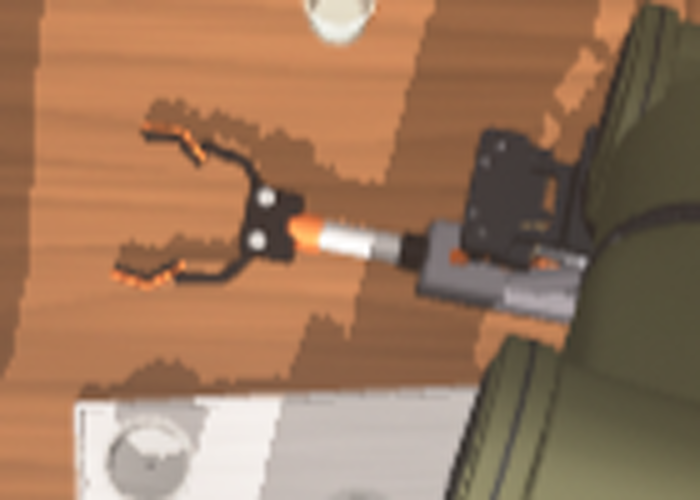

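View pics/a44.png

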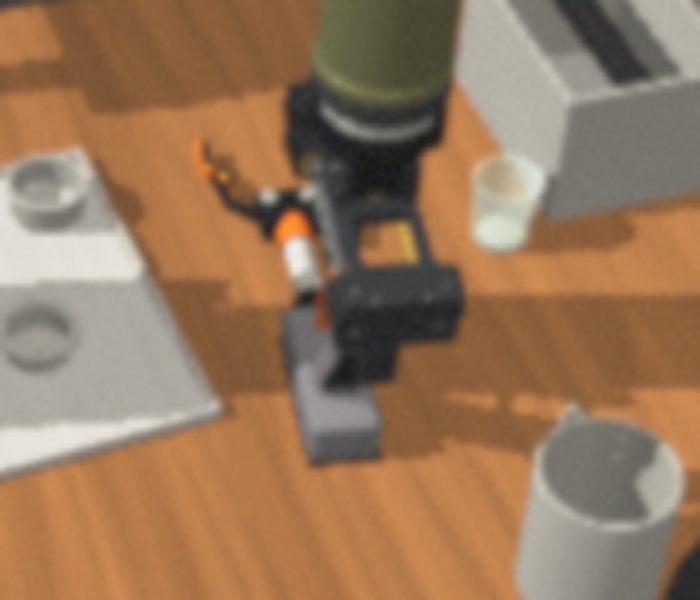

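```bash
python3 -m inch '0 -3 0 0;0 -8 0 0;0 -15 0 0;0 -25 0 0;0 -40 0 0;0 -60 0 0;0 -80 0 0;0 -100 0 0;0 -120 0 0;0 -120 0 0' 1 10;python3 -m inch '30 0 -10 0;60 0 -40 0;90 0 -80 0;120 0 -120 0;150 0 -160 0;150 0 -200 0;150 0 -200 0;150 0 -200 0' 1 10
python3 - <<'E'
from h import *
print(r.get_state()['contact_force'],r.get_state()['tool_pos'])
S={}
for n,(r0,r1,c0,c1) in {'side':(140,270,220,360),'top':(120,260,200,350)}.items():
    s=snap(n,n+'9.png');k=5
    S[n]=s
    cv2.imwrite(f'pics/f_{n}.png',cv2.resize(s['frame'][r0:r1,c0:c1,::-1],None,fx=k,fy=k,interpolation=cv2.INTER_CUBIC))
x=fit(S,[.61,-.2,1.39]);print(x)
for n in S: print([(d['centre'],round(d['p'],2),onz(S[n],d['centre'],.015)) for d in r.tip_of(n,'basket_center')])
overlay(S['side'],x,(150,270,240,360),5,'ovf.png')
E
```

```text
clock: 44.05
tool_pos: [0.5957, -0.214, 0.2263]
eef_rot: [0.452, -0.54, 0.545, -0.455]
contact_force: [0.1, -0.1, 0.7]
opening: 0.997
clock: 44.85
tool_pos: [0.3695, -0.3253, 0.2225]
eef_rot: [-0.453, 0.543, -0.543, 0.453]
contact_force: [1.2, 0.6, -0.9]
opening: 0.997
[ 1.18039517  0.55023096 -0.85192823] [ 0.36946325 -0.32534176  0.2225348 ]
side reacher [0.1 0.8]
side reacher_grip [3.1 0.4]
side reacher_jaws [-0.2  2. ]
side jaw_left [-6.7 -0.6]
side jaw_right [-21.7  -4.5]
top reacher [-0.6 -0.5]
top reacher_grip [ 0.9 -1.7]
top reacher_jaws [-0.6  3.4]
top jaw_left [5.9 1.4]
[ 0.59201643 -0.19062727  1.35427681]
[([190.9, 203.0], 0.69, array([0.30150021, 0.20312745, 0.015     ])), ([156.4, 199.7], 0.65, array([0.32479719, 0.41942857, 0.015     ])), ([236.4, 257.0], 0.46, array([ 0.43262484, -0.07556589,  0.015     ]))]
[([273.3, 200.6], 0.79, array([0.29606261, 0.19270561, 0.015     ])), ([231.7, 282.7], 0.73, array([ 0.43240805, -0.06028378,  0.015     ])), ([261.7, 131.6], 0.58, array([0.32666979, 0.40965164, 0.015     ]))]
```

```bash
sleep 8
```

```text
(no output)
```

View pics/f_side.png

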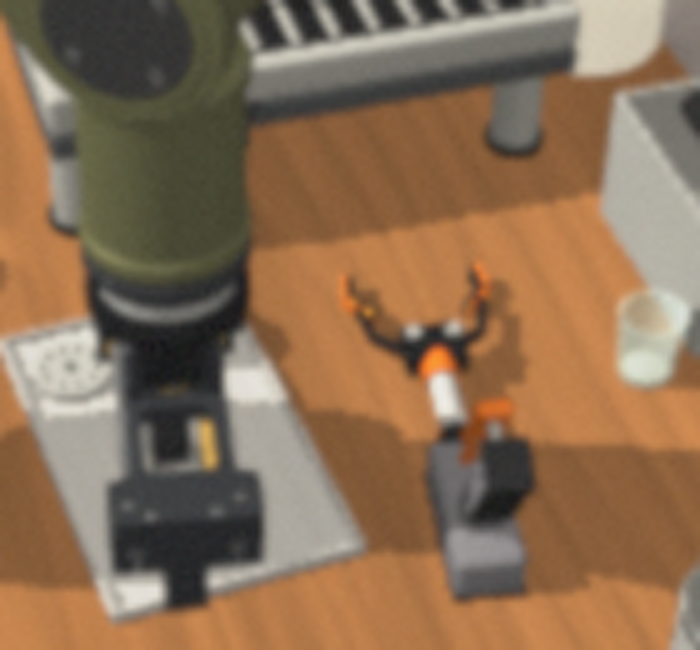

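View pics/f_top.png

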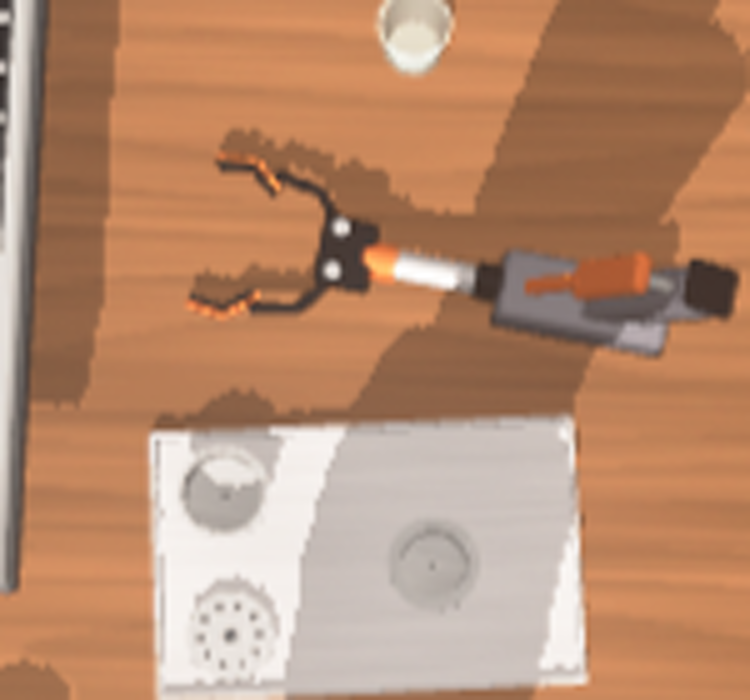

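View pics/ovf.png

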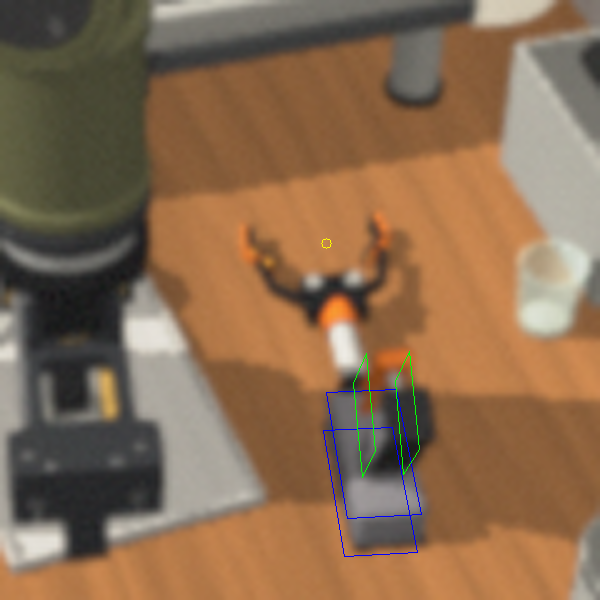

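```bash
python3 -m inch '35 0 -15 0;70 0 -35 0;110 0 -55 0;150 0 -75 0;190 0 -90 0;200 0 -90 0;200 0 -90 0' 1 10
python3 - <<'E'
from h import *
S=snap('side','side10.png');T=snap('top','top10.png')
def sd(x,y): return (140+y/5-.4,220+x/5-.4)
def tp(x,y): return (120+y/5-.4,200+x/5-.4)
for n,a,b in(('pinL',(413,331),(332,270)),('pinR',(453,327),(342,228))): print(n,*tri(S,sd(*a),T,tp(*b)))
for n,s in(('side',S),('top',T)):
    for d in r.trace(n,'basket_center')[:4]:
        ys,xs=np.nonzero(d['region']);print(n,d['centre'],round(d['p'],2),ys.min(),ys.max(),xs.min(),xs.max())
k=7
cv2.imwrite('pics/g_s.png',cv2.resize(S['frame'][185:270,210:310,::-1],None,fx=k,fy=k,interpolation=cv2.INTER_CUBIC))
th=np.linspace(0,2*np.pi,60);im=cv2.imread('pics/g_s.png')
for rad,z,col in((.029,.027,(0,255,0)),(.022,.003,(0,0,255))):
    a=[proj(S,(.4325+rad*np.cos(t),-.0625+rad*np.sin(t),z)) for t in th]
    cv2.polylines(im,[np.array([[(b[1]-210+.5)*k,(b[0]-185+.5)*k] for b in a]).astype(int)],True,col,1)
cv2.imwrite('pics/g_so.png',im)
print(r.get_state()['clock'])
E
```

```text
clock: 46.25
tool_pos: [0.245, -0.5078, 0.2224]
eef_rot: [0.453, -0.543, 0.544, -0.452]
contact_force: [0.3, 0.4, 0.4]
opening: 0.999
pinL [ 0.61269442 -0.00312888  0.04098038] 0.0008305178289470191
pinR [ 0.63958214 -0.0087497   0.04263516] 0.0011815550088278629
side [205.9, 259.1] 0.7 198 213 250 265
side [232.5, 257.0] 0.49 226 242 247 264
top [260.0, 130.5] 0.84 253 270 123 141
top [273.0, 197.6] 0.77 263 280 193 210
top [125.0, 282.1] 0.7 118 133 276 290
top [232.7, 289.4] 0.49 224 242 278 295
46.45
```

```bash
sleep 6
```

```text
(no output)
```

View pics/g_so.png

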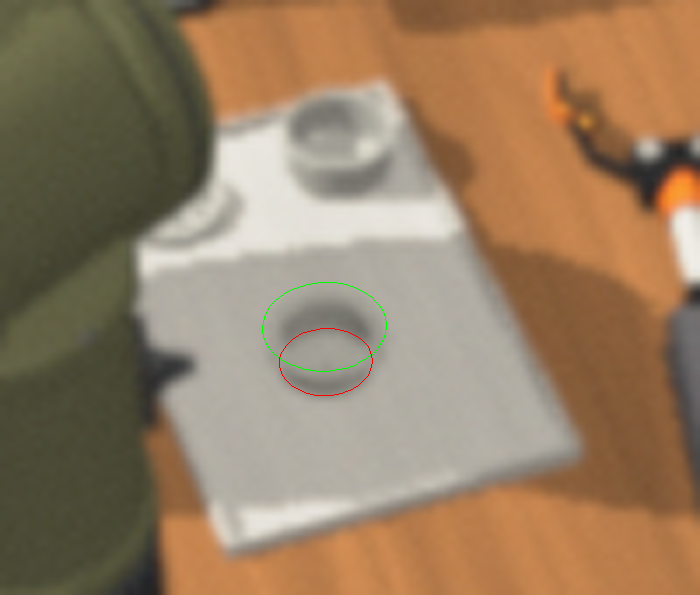

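View pics/side10.png

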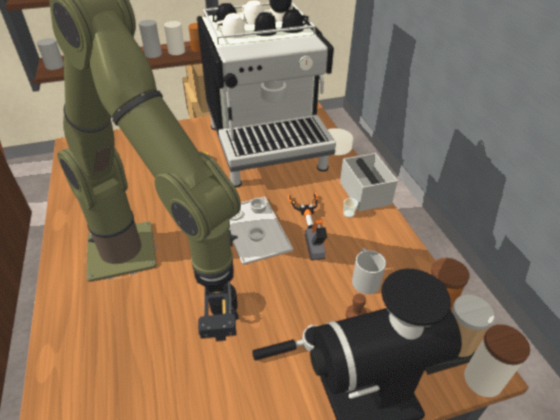

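View pics/top10.png

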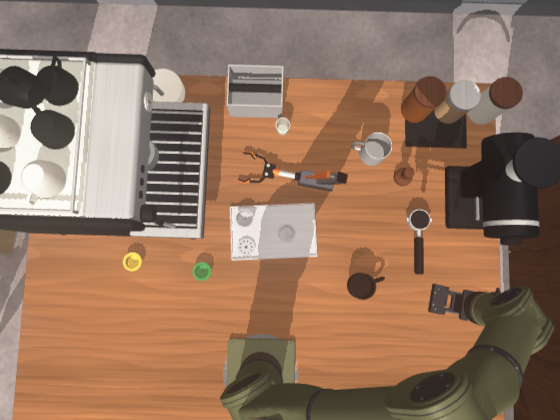

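```bash
python3 -c "
from plant import r
print(r.get_state()['clock'],r.get_state()['contact_force']);print(r.finish_job())"
```

```text
46.45 [-0.45290891 -0.2216925   1.29853794]
the job is handed in; nothing more can be done
None
```

I took the reacher by its grip and squeezed its jaws shut on the steel basket under the machine. I brought the basket out in the jaws and set it in the parts tray, then stood the reacher on the open counter between the tray and the shot glass. The job was handed in at 46.5 s, and the fingers never touched the basket.

**Last checks**
- **Basket:** in the side view it fits the outline of an upright, flat basket on the tray floor at about (0.43, −0.06) m.
- **Reacher:** it is released with its jaws open and the arm clear. The jaw pins measured about 5 mm higher than I expect for a flat stand. I put that down to measuring error, since nothing holds the nose up.
- **Bystanders:** the other bar things look unmoved in the last pictures. I did not measure each one.

**What did not go as planned**
- The tool stays vertical in this interface, so I could only pinch the leaning bars near their tops. The reacher was carried about 8° nose-down with 60 N of grip, more than the 20–25 N suggested. Each set-down was levelled by pivoting on the nose.
- The fingertips look about 30 mm higher in the pictures than the reported TCP implies. I set the grasp height by picture and touch instead.
- At both set-downs a finger slipped onto the top of the grip bar and pressed with 22–24 N. At the last one this lifted the reacher's nose for a moment. I eased off and opened the fingers gradually, and it settled back down.

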